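# Load packing blocks into a spring magazine

## Task

Load both wooden packing blocks into the leaning spring-loaded magazine, one at a time: push each one, flat side first, down through the mouth until it is past the two spring catches and is held in under them, and only then push in the other on top of it. At the end both lie flat in the magazine, one on the other, with the catches sprung out over the upper one; leave the other things on the bench where they are.

Things in the scene. Friction and masses are not known exactly. Their poses are not given: they have to be found in the camera images.
- block_1: Dark wooden packing block, 44 x 90 x 30 mm (its x, y, z), about 0.12 kg, lying flat on the bench in front of the robot. Origin at the centre of its underside. The two blocks are alike and may go in in either order, either end forward, either large face up.
- block_2: The second packing block, just like block_1, lying further to the right (-y).
- block_1_center (a point): Centre of block_1, 15 mm above its origin.
- block_2_center (a point): Centre of block_2, 15 mm above its origin.
- cassette: Magazine: fixed dark steel channel on a grey stand at the left, leaning 30 degrees towards the robot. z: loading axis, out of the mouth. x: along a loaded block's length (its own y lies along it), rising away from the robot. y: level, across. Origin on the axis, level with the catches' flat undersides; a held block's centre is at z -15 mm, the one beneath at -45.
- mouth (a point): Centre of the mouth's rim, 32 mm up the z axis from the cassette's origin. Inside, the channel is 93 mm (x) by 47.5 mm (y), straight up to 9 mm below the rim, then flared outwards by 30 degrees. Both x ends are closed, with a latch housing and pull knob outside (top 16 mm below the rim). Cassette origin 165 mm, highest part 230 mm above the bench.
- window (a point): On the cassette's axis, 40 mm below its origin, at the level of the two side windows: each y side is walled only by 4 mm plates for 13.5 mm at each corner, so the middle 66 mm (x) is open from the rim down to z -84 mm, and fingers can go in beside the block they hold.
- follower (a joint): Spring-loaded plate (86 x 40 mm) in the magazine, under the blocks: how far it is pressed down, m. 0 when empty (plate 1 mm under the catches), about 0.029 with one block held, 0.059 with two, end of travel 0.075. Its spring pushes up with 3 N at 0 and 60 N more per metre.
- latch_near (a joint): Spring catch in the end wall nearer the robot, m: 0 = fully out, 8 mm into the mouth; up to 0.012 pushed back. Bevelled above (14 mm high), flat below: a block pushed down presses it aside and it springs out over the block once its top is below. Passing both takes some 5 to 20 N; push the top some 5 mm below the undersides, and the follower lifts it back against them.
- latch_far (a joint): The same catch in the end wall farther from the robot.
- scraper: White plastic scraper, 174 x 22 x 8 mm, lying near the bench edge in front of the magazine; a bystander. Origin under its centre.
- gauge_block: Plain steel block, 30 x 40 x 50 mm, standing right of the packing blocks; a bystander. Origin under its centre.
- grease_pot: Black pot heaped with white grease, 89 mm across, 90 mm high, standing well behind the blocks; a bystander. Origin under its centre.
Not all that is in view belongs to the job. What is shaped like the block_1 but red is not meant.

How it is judged:
By the outcome, as a careful person would: the job done as asked, in the order asked, and still so for the second after the job is handed in, with the robot touching nothing.
It also fails if it takes over 70 s, if anything falls off the work surface, if the arm or the gripper's body presses on something with over 40 N, if the wrist force passes 120 N, or if a joint passes its speed limit or range.

## Robot

A 6-joint arm with a two-finger parallel gripper is mounted at the origin on a cart in front of the work surface, level with it; the furniture and walls round the work are solid. World frame = base frame: x ahead of the robot, y to its left, z up, the work surface at z = 0. Lengths are in mm, angles in rad, forces in N, time in s.
With the tool pointing down it reaches from about 350 to 775 mm from the base axis. Payload 7.3 kg.
Tool frame: the origin (TCP) lies midway between the tips of the shut fingers; the grasp point (between the pads) lies 19 mm behind it; z points along the fingers, y is the line along which they close (so a half turn about z gives the same grasp; the last joint's range is limited). The gripper opens to 92 mm and grips with 3 to 60 N. Pads are 19 mm wide; open, the fingers measure 130 mm over their backs; the gripper's body (75 mm by 190 mm) begins 47 mm behind the grasp point.
Start: joints at [-1.456, 0.342, 1.524, -0, 1.275, -0.146], TCP at [135.395, -507.26, 226.741] pointing down, gripper open.
Joint ranges: [-2.53, 2.53], [-0.77, 2.02], [0.04, 2.7], [-1, 4.14], [0.28, 2.66], [-3.11, 3.11]. Speed limits (rad/s): [2.57, 2.57, 3.14, 3.14, 3.14, 3.14].

## Interface

Orientations are given as [roll, pitch, yaw] about the fixed x, y, z axes, in that order (R = Rz(yaw) Ry(pitch) Rx(roll)).
In Python, from plant import * gives the robot as it stands.
- The arm moves only by the tool step_arm, never from a script. Its argument "deltas" is one flat list of numbers, 5 for each row, row after row: the shift along the world's x, y, z in mm, then the turn about the world's z in degrees, then the finger opening in mm, from 0 to 91.8. In form: [tx, ty, tz, turn, gripper, tx, ty, tz, turn, gripper, ...]. A call has exactly 10 rows; each row shifts and turns the commanded pose from where the row before left it; what a row does not reach is not made up. A row lasts 1/8 s, in which the tool goes at most 62.5 mm and 10.7 degrees, less where a joint would pass 70% of its speed; a pose out of reach is approached as far as the arm can. A call is refused whole if a number of a shift passes 62.5 or a number of a turn 10.7, either way. A call with a gripper value outside its range is refused whole. The fingers move at their own pace and stop on an object; the grip force is fixed at half the most. Time passes only in rows, so rows that do not move let the fingers close, or fill a call up. It gives the time, the measured TCP pose, the force, the opening and the grip force at its end, in the units of the state.
- get_obs(): the state, without advancing time (a new reading comes with each control period).
- capture(name): name is "scene" or "top" or "wrist"; returns the picture (384x512x3 uint8, red, green, blue); there is no depth.
- camera_params(name): a dict with "mtx" (3x3 intrinsics, pixels), "rvec" (rotation vector, rad) and "tvec" (3), from world to camera coordinates, as OpenCV has them. Camera axes: x right, y down, z forward; pixel columns grow to the right and rows downward; lengths in mm; the calibration is good to about 2 mm. The wrist camera is an equidistant fisheye: a pixel r from the principal point sees the ray r / f radians off the axis. A picture is of the moment at which its call begins: read the wrist's pose just before it. camera_params takes no time and is no camera call; for the wrist camera it gives the pose at the moment of the call.
- close_job(): hands the job in; it is judged then, once.
The state is a dict: "time": time; "joint_positions": joint angles; "dq": joint speeds; "tau": joint torques, N m; "tool_pos": TCP position; "tcp_rot": TCP orientation; "contact_force": force on the tool from outside, world axes, zero at the start; "moment": the same for the moment, N m; "grip_width": finger opening in mm; "finger_force": force on a finger pad.
Only numpy, scipy, OpenCV 4.12 (cv2) and the standard library are available. Lean on these libraries where they do the work, as an engineer would, in place of code of your own. Each camera call takes 0.05 s, during which the arm holds its last target. There are 200 camera calls.

## Working session

There is one attempt and no reset: what is moved stays moved. The work goes in short steps, Python scripts to look and compute and a tool call to move; the robot and the scene stay as the last step left them, time stands still between calls to the robot, and variables do not carry over. Pictures are saved under pics/ and viewed, at most 10 in all, crops included, and the job is handed in when it is done.

Besides the shell and the picture viewer there is one more tool, called after ">>>" as name(argument=value, ...) on one line, values as JSON. step_arm: Moves the arm, as the interface text tells. Its arguments: {"type":"object","properties":{"deltas":{"type":"array","items":{"type":"number"}}},"required":["deltas"]}

```bash
mkdir -p pics; cat > h.py <<'E'
import numpy as np, cv2
from plant import *
def cam(n):
    p=camera_params(n); R=cv2.Rodrigues(np.array(p['rvec'],float))[0]; t=np.array(p['tvec'],float).ravel(); return np.array(p['mtx'],float),R,t
def ray(n,uv):
    K,R,t=cam(n); d=R.T@np.linalg.solve(K,[uv[0],uv[1],1.]); return -R.T@t,d/np.linalg.norm(d)
def onz(n,uv,z):
    o,d=ray(n,uv); return o+d*(z-o[2])/d[2]
def proj(n,P):
    K,R,t=cam(n); q=(np.atleast_2d(P)@R.T+t)@K.T; return q[:,:2]/q[:,2:]
def save(n,f,box=None,s=1):
    a=capture(n); np.save('pics/'+f+'.npy',a); b=a if box is None else a[box[1]:box[3],box[0]:box[2]]
    cv2.imwrite('pics/'+f+'.png',cv2.resize(b[:,:,::-1],None,fx=s,fy=s,interpolation=cv2.INTER_CUBIC)); return a
E
python3 - <<'E'
from h import *
a=save('scene','s0');b=save('top','t0')
im=np.hstack([a,b])[:,:,::-1]; cv2.imwrite('pics/both.png',cv2.resize(np.vstack([a,b])[:,:,::-1],(400,600)))
for n in('scene','top'):
    K,R,t=cam(n); print(n,K.round(1).tolist(),(-R.T@t).round(0),R[2].round(2))
o=get_obs(); print({k:np.round(o[k],3).tolist() for k in o})
E
```

```text
scene [[484.1, 0.0, 249.6], [0.0, 484.1, 185.1], [0.0, 0.0, 1.0]] [ -85. -804. 1247.] [ 0.42  0.52 -0.75]
top [[424.1, 0.0, 262.1], [0.0, 424.1, 190.7], [0.0, 0.0, 1.0]] [ 249.  -28. 1462.] [ 0.22 -0.01 -0.97]
{'time': 0.1, 'joint_positions': [-1.456, 0.343, 1.525, 0.0, 1.275, -0.146], 'dq': [-0.002, -0.003, -0.001, 0.001, -0.002, 0.0], 'tau': [0.001, -43.201, -24.469, 0.072, 0.053, -0.0], 'tool_pos': [135.36, -506.88, 226.12], 'tcp_rot': [-3.14, -0.0, 0.261], 'contact_force': [0.222, 0.435, 0.174], 'moment': [-0.026, -0.009, -0.021], 'finger_force': 0.0, 'grip_width': 91.778}
```

View pics/t0.png

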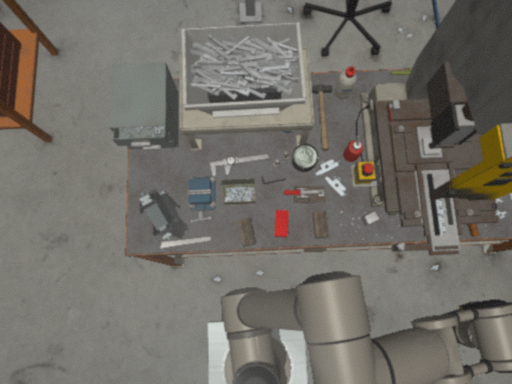

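View pics/s0.png

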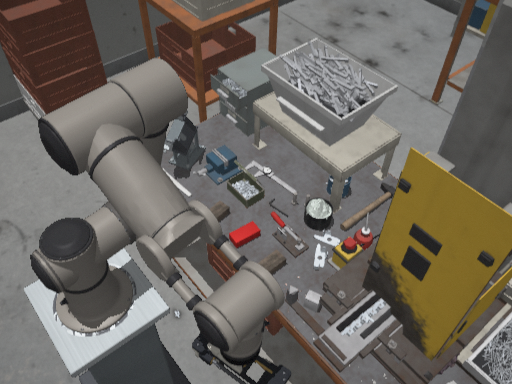

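Top view: the two brown blocks are at about (249,231) and (320,224), the red look-alike at (281,223). The magazine is at (160,213), scraper (186,241), gauge block (372,217), pot (305,157). I take the two brown ones and check them in a crop.

```bash
python3 - <<'E'
from h import *
b=np.load('pics/t0.npy')[:,:,::-1]; a=np.load('pics/s0.npy')[:,:,::-1]
c=cv2.resize(b[175:260,128:338],(788,319),interpolation=cv2.INTER_CUBIC)   # x3.75
d=cv2.resize(a[105:205,155:215],(168,280),interpolation=cv2.INTER_CUBIC)
d2=cv2.resize(a[190:290,190:300],(308,280),interpolation=cv2.INTER_CUBIC)
o=np.zeros((600,788,3),np.uint8); o[:319]=c; o[319:599,:168]=d; o[319:599,180:488]=d2
cv2.imwrite('pics/crop.png',o)
for uv in [(249,231),(281,223),(320,224)]: print(uv,onz('top',uv,30).round(0),b[uv[1],uv[0]])
E
```

```text
(249, 231) [440.   9.  30.] [77 86 94]
(281, 223) [ 462. -101.   30.] [ 45  49 185]
(320, 224) [ 453. -233.   30.] [77 86 99]
```

View pics/crop.png

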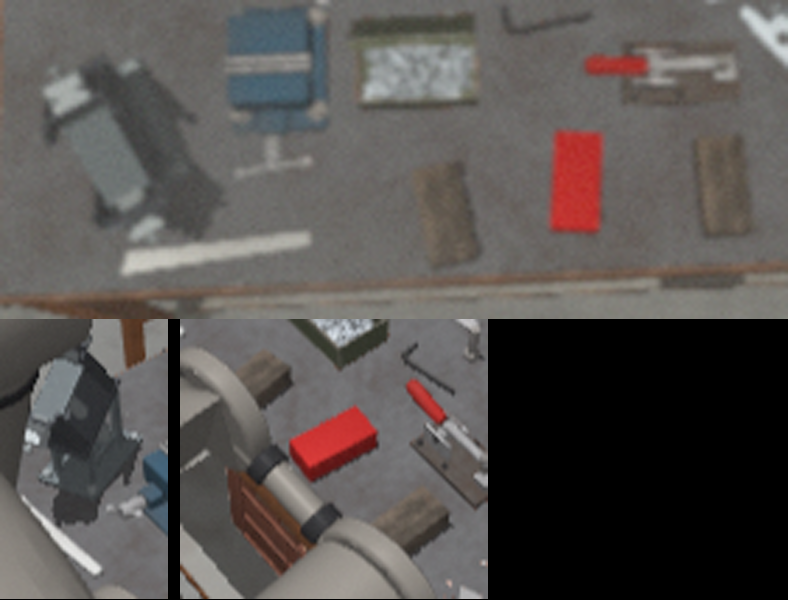

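The crop confirms it: two brown wooden blocks lie at (445,213) and (722,185) in crop pixels with the red decoy between them, and the magazine is at the left with yaw about +30°. I'll move over the blocks to look with the wrist camera.

>>> step_arm(deltas=[32,45,4,0,90,32,45,4,0,90,32,45,4,0,90,32,45,4,0,90,32,45,4,0,90,32,45,4,0,90,32,45,4,0,90,32,45,4,0,90,32,45,4,0,90,0,0,0,0,90])

```text
time: 1.35
tool_pos: [424.7, -99.3, 262.6]
tcp_rot: [-3.141, -0.0, 0.267]
contact_force: [-0.7, -0.8, -0.0]
grip_width: 90.1
finger_force: 0.0
```

```bash
python3 - <<'E'
from h import *
K,R,t=cam('wrist'); print(K.round(1).tolist(),(-R.T@t).round(0),R.round(2).tolist(),camera_params('wrist').keys())
save('wrist','w0',s=1.5)
E
```

```text
[[297.3, 0.0, 258.2], [0.0, 297.3, 190.5], [0.0, 0.0, 1.0]] [498. -80. 420.] [[0.26, -0.96, 0.0], [-0.92, -0.25, 0.29], [-0.28, -0.08, -0.96]] dict_keys(['mtx', 'rvec', 'tvec'])
```

View pics/w0.png

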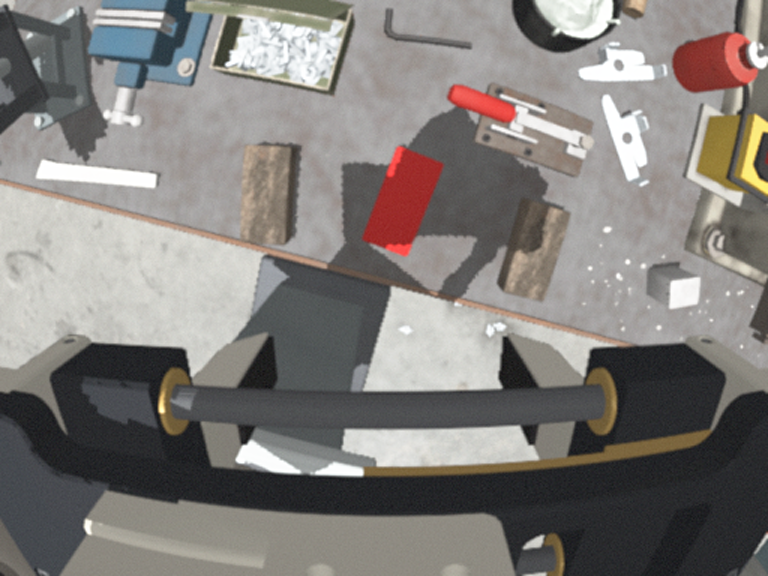

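Wrist view: block_1's brown top spans about (246,145)–(285,243), the red decoy is at (402,200), block_2 is at (535,250), and the magazine is cut off at the left edge. I'll measure the blocks by mask.

```bash
cat >> h.py <<'E'
def wray(uv,par=None):
    K,R,t=par or cam('wrist'); q=cv2.fisheye.undistortPoints(np.array(uv,float).reshape(-1,1,2),K,np.zeros(4)).reshape(-1,2)
    d=np.c_[q,np.ones(len(q))]@R; return -R.T@t,d
def wonz(uv,z,par=None):
    o,d=wray(uv,par); return o+d*((z-o[2])/d[:,2])[:,None]
def block(a,par,near,r=75):
    """top-face centre and yaw of the brown block near xy, from wrist picture a"""
    i=cv2.GaussianBlur(a,(5,5),0).astype(int); m=(((i[:,:,0]-i[:,:,2])>0.13*i.sum(2)/3)&(i[:,:,0]-i[:,:,1]<0.35*i[:,:,0])).astype(np.uint8)
    v,u=np.nonzero(np.ones(m.shape)); P=wonz(np.c_[u,v],30,par); k=(np.hypot(P[:,0]-near[0],P[:,1]-near[1])<r).reshape(m.shape)
    m=cv2.morphologyEx(m*k.astype(np.uint8),cv2.MORPH_OPEN,np.ones((3,3)))
    n,l,s,c=cv2.connectedComponentsWithStats(m); j=1+np.argmax(s[1:,4]); m=(l==j).astype(np.uint8)
    m=cv2.morphologyEx(m,cv2.MORPH_CLOSE,np.ones((9,9)))
    C=max(cv2.findContours(m,0,1)[0],key=len)[:,0]; P=wonz(C,30,par)[:,:2]; o=-par[1].T@par[2]
    th=np.radians(cv2.minAreaRect(P.astype(np.float32))[2]); th=(th+np.pi/4)%(np.pi/2)-np.pi/4
    for _ in range(3):
        L=np.array([np.cos(th),np.sin(th)]); W=np.array([-L[1],L[0]]); p,w=P@L,P@W; cc=(p.min()+p.max())/2
        sg=np.sign(w.mean()-o[:2]@W); e=sg*w; q=np.abs(p-cc)<32; q&=e>np.median(e[q])
        q&=e>np.percentile(e[q],50)-4; f=np.polyfit(p[q],w[q],1); th+=np.arctan(f[0])
    L=np.array([np.cos(th),np.sin(th)]); W=np.array([-L[1],L[0]]); p,w=P@L,P@W
    wf=np.median(w[q])+sg*.5; q=np.abs(w-(wf-sg*22))<14; sl=np.sign(p.mean()-o[:2]@L); lf=sl*np.percentile(sl*p[q],92)
    print('extent@30',np.ptp(p).round(1),np.ptp(w).round(1)); return L*(lf-sl*45)+W*(wf-sg*22),np.degrees(th),m
E
python3 - <<'E'
from h import *
a=np.load('pics/w0.npy'); par=cam('wrist'); out=a[:,:,::-1].copy()
for n in [(440,9),(453,-233)]:
    c,th,m=block(a,par,n); print(c.round(1),th.round(1)); out[m>0]=out[m>0]//2+[0,100,0]
    L=np.array([np.cos(np.radians(th)),np.sin(np.radians(th))]);W=np.array([-L[1],L[0]])
    K,R,t=par
    Q=np.array([[*(c+s*45*L+r*22*W),30] for s,r in((1,1),(1,-1),(-1,-1),(-1,1))])@R.T+t
    q=cv2.fisheye.distortPoints((Q[:,:2]/Q[:,2:]).reshape(-1,1,2),K,np.zeros(4)).reshape(-1,2)
    cv2.polylines(out,[q.round().astype(int)],True,(255,255,0),1)
cv2.imwrite('pics/chk.png',cv2.resize(out[80:220,130:410],(784,392),interpolation=cv2.INTER_NEAREST))
E
```

```text
extent@30 107.3 108.0
[428.5  14.8] 9.6
extent@30 89.2 51.5
[ 454.7 -235.5] 1.3
```

View pics/chk.png

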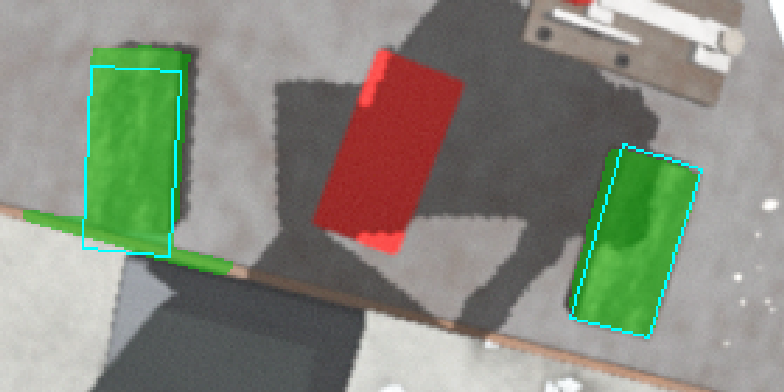

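The block_2 outline fits well; for block_1 the brown bench edge got merged into the mask, so I'll tighten the radius and go toward block_1 and the magazine.

```bash
python3 - <<'E'
from h import *
a=np.load('pics/w0.npy'); par=cam('wrist')
for n,r in [((440,12),56),((438,12),54),((441,14),52),((454.7,-235.5),54)]:
    c,th,m=block(a,par,n,r); print(c.round(1),th.round(1))
o=get_obs(); print(o['tool_pos'],o['tcp_rot'])
E
```

```text
extent@30 100.8 53.5
[429.  15.] 9.2
extent@30 100.8 52.0
[429.  15.] 9.2
extent@30 95.6 49.0
[434.5  15.9] 9.1
extent@30 89.2 51.5
[ 454.7 -235.5] 1.3
[ 423.73965502 -100.81293809  262.42836969] [-3.14138086e+00  7.12534792e-04  2.64817286e-01]
```

>>> step_arm(deltas=[0,40,10,-2,90,0,40,10,-2,90,0,40,10,-2,90,0,40,10,0,90,0,10,0,0,90,0,10,0,0,90,0,0,0,0,90,0,0,0,0,90,0,0,0,0,90,0,0,0,0,90])

```text
time: 2.65
tool_pos: [423.4, 77.4, 302.7]
tcp_rot: [3.141, 0.0, 0.155]
contact_force: [0.8, 0.4, 0.6]
grip_width: 90.1
finger_force: 0.0
```

```bash
python3 - <<'E'
from h import *
par=cam('wrist'); a=save('wrist','w1',s=1.5); np.savez('pics/w1p.npz',*par)
for n,r in [((440,12),56),((440,12),62)]:
    c,th,m=block(a,par,n,r); print(c.round(1),th.round(1))
E
```

```text
extent@30 99.7 44.5
[431.1  19.8] 9.5
extent@30 101.4 69.1
[431.1  19.8] 9.6
```

View pics/w1.png

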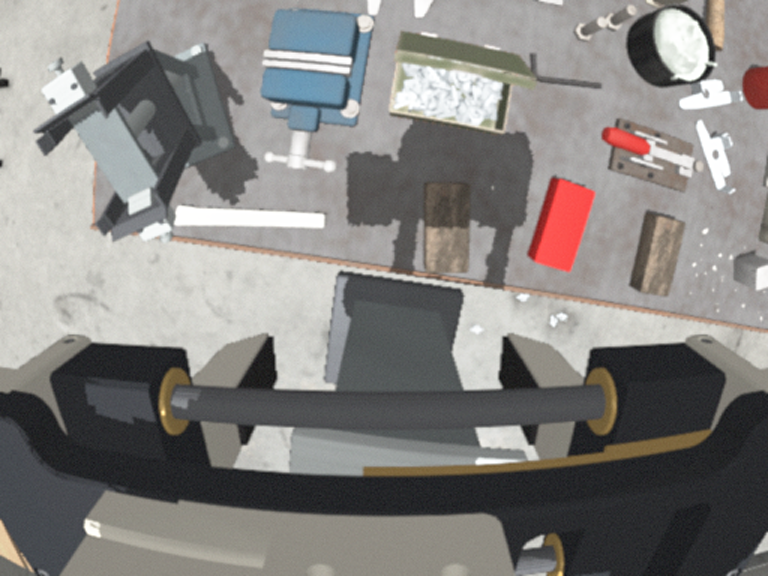

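Block_1's top is now at about (426..468, 183..272) displayed. The magazine's near end is around (140,225) and the far end around (95,65), with its rim flaps at the corners. I'll refine block_1 by its corners and roughly locate the magazine.

```bash
python3 - <<'E'
from h import *
z=np.load('pics/w1p.npz'); par=[z[k] for k in z.files]
q=np.array([[426,183],[468,183],[468,272],[424,270],[446,227]])/1.5
print(wonz(q,30,par).round(1)); 
q=np.array([[150,45],[40,135],[195,140],[105,230],[115,140]])/1.5
print(wonz(q,200,par).round(1))
E
```

```text
[[479.8  47.6  30. ]
 [486.9   7.3  30. ]
 [399.3  -9.7  30. ]
 [394.3  34.8  30. ]
 [440.6  20.9  30. ]]
[[556.1 249.1 200. ]
 [495.3 339.4 200. ]
 [495.9 206.4 200. ]
 [431.9 271.9 200. ]
 [493.  267.  200. ]]
```

>>> step_arm(deltas=[12,43,0,5,90,12,43,0,5,90,12,43,0,5,90,12,43,0,5,90,0,0,0,0,90,0,0,0,0,90,0,0,0,0,90,0,0,0,0,90,0,0,0,0,90,0,0,0,0,90])

```text
time: 3.95
tool_pos: [471.4, 249.5, 302.9]
tcp_rot: [3.141, -0.0, 0.505]
contact_force: [-0.8, 0.4, -0.2]
grip_width: 90.0
finger_force: 0.0
```

```bash
python3 - <<'E'
from h import *
par=cam('wrist'); a=save('wrist','w2'); np.savez('pics/w2p.npz',*par)
print((-par[1].T@par[2]).round(0),get_obs()['tool_pos'])
b=a[0:220,130:420,::-1]; cv2.imwrite('pics/w2c.png',cv2.resize(b,None,fx=2.7,fy=2.7,interpolation=cv2.INTER_CUBIC))
E
```

```text
[538. 286. 460.] [471.40630142 249.57294562 302.83572764]
```

View pics/w2c.png

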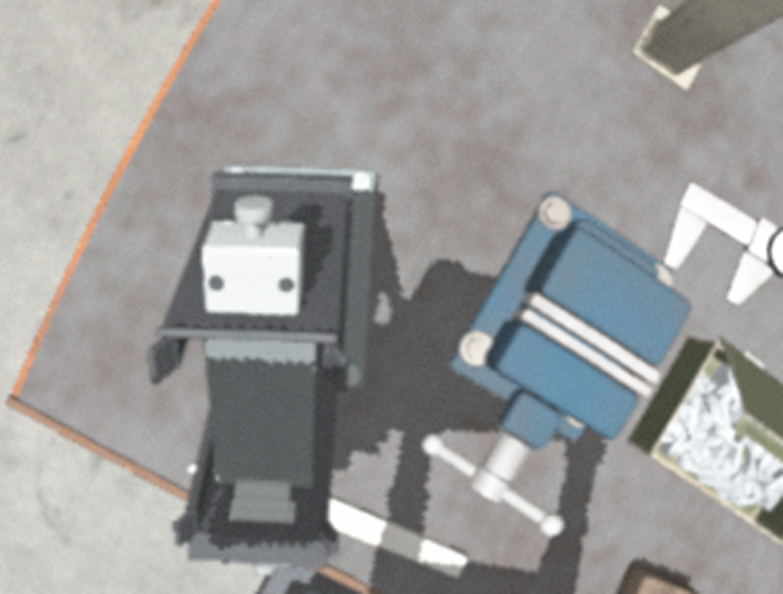

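```bash
cat >> h.py <<'E'
def ld(f):
    z=np.load(f); return [z[k] for k in z.files]
def wproj(P,par):
    K,R,t=par; Q=np.atleast_2d(P)@R.T+t
    return cv2.fisheye.distortPoints((Q[:,:2]/Q[:,2:]).reshape(-1,1,2),K,np.zeros(4)).reshape(-1,2)
def cas(o,yaw,P):
    h=np.array([np.cos(yaw),np.sin(yaw),0]);s,c=.5,.75**.5
    X=c*h+[0,0,s]; Z=-s*h+[0,0,c]; Y=np.cross(Z,X); return np.asarray(o)+np.atleast_2d(P)@np.array([X,Y,Z])
E
python3 - <<'E'
from h import *
par=ld('pics/w2p.npz'); f=lambda u,v:(130+u/2.7,v/2.7)
far=wonz([f(160,332),f(338,336)],220,par); print('far',far.round(1)); d=far[0]-far[1]; yaw=np.arctan2(d[1],d[0])-np.pi/2; print(np.degrees(yaw),np.hypot(*d[:2]))
near=wonz([f(187,552),f(335,550)],166,par); print('near',near.round(1)); d=near[0]-near[1]; print(np.degrees(np.arctan2(d[1],d[0]))-90,np.hypot(*d[:2]))
lt=wonz([f(263,481)],165-19.25,par)[0]; print('latch tip',lt)
for x,z,p in((52,32,far.mean(0)),(-52,32,near.mean(0)),(-38.5,0,lt)):
    print('origin xy', (p-cas([0,0,0],yaw,[x,0,z])[0])[:3].round(1))
# follower plate rows at z=-1: edges left/right direction
for u1,u2 in(((207,345),(213,480)),((315,345),(303,480))): 
    q=wonz([f(*u1),f(*u2)],[165,146],par); print(q.round(1))
E
```

```text
far [[498.8 328.4 220. ]
 [522.9 280.2 220. ]]
26.57847882538263 53.847689278324616
near [[417.9 290.8 166. ]
 [446.9 240.4 166. ]]
29.90200392578525 58.224568627594195
latch tip [452.43032371 276.92012117 145.75      ]
origin xy [484.9 291.3 166.3]
origin xy [487.  292.9 164.3]
origin xy [482.2 291.8 165. ]
[[493.7 320.  165. ]
 [443.  295.1 146. ]]
[[512.5 284.7 165. ]
 [460.7 262.9 146. ]]
```

```bash
cat > ov.py <<'E'
from h import *
import sys
def ov(o,yaw,fn,boxes):
    out=[]
    for n,(x0,y0,x1,y1),s in boxes:
        a=np.load(f'pics/{n}.npy'); par=ld(f'pics/{n}p.npz')
        b=cv2.resize(a[y0:y1,x0:x1,::-1],None,fx=s,fy=s,interpolation=cv2.INTER_CUBIC)
        b=np.clip(b.astype(float)*1.7,0,255).astype(np.uint8)
        def pl(P,c,closed=True):
            q=(wproj(cas(o,yaw,np.array(P,float)),par)-[x0,y0]+.5)*s; cv2.polylines(b,[q.round().astype(int)],closed,c,1)
        r=lambda X,Y,Z:[(X,Y,Z),(X,-Y,Z),(-X,-Y,Z),(-X,Y,Z)]
        pl(r(51.7,28.9,32),(0,255,255)); pl(r(46.5,23.75,23),(0,255,0)); pl(r(43,20,-1),(255,255,0))
        for sg in(1,-1): pl([(sg*38.5,10,0),(sg*38.5,-10,0)],(0,0,255),False)
        out.append(b)
    h=max(b.shape[0] for b in out); out=[np.vstack([b,np.zeros((h-b.shape[0],b.shape[1],3),np.uint8)]) for b in out]
    cv2.imwrite(fn,np.hstack(out)); print(np.hstack(out).shape)
if __name__=='__main__':
    ov([484.5,292,165],np.radians(27.5),'pics/ov1.png',[('w2',(180,105,265,215),5),('w1',(18,25,88,162),4.3)])
E
python3 ov.py
```

```text
(589, 726, 3)
```

View pics/ov1.png

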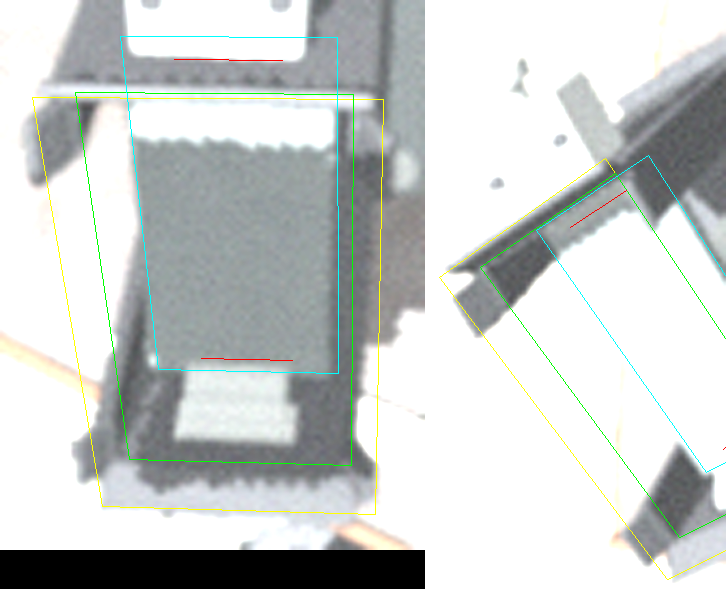

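Overlay: far rim and follower match within a few pixels (5 px/px zoom). The near latch at (238,370) lies about 10 px left of my estimate at (247,359), so I use yaw 26.5° and origin about (484,292.5,165). Now I'll pick block_1.

>>> step_arm(deltas=[-6,-46,-32,-3.9,90,-6,-46,-32,-3.9,90,-6,-46,-32,-3.9,90,-6,-46,-32,-3.9,90,-7,-46,-32,-3.9,90,0,0,-30,0,90,0,0,-30,0,90,0,0,-20,0,90,0,0,0,0,90,0,0,0,0,90])

```text
time: 5.25
tool_pos: [441.0, 19.7, 63.4]
tcp_rot: [3.141, -0.001, 0.165]
contact_force: [0.3, 0.4, 0.6]
grip_width: 90.1
finger_force: 0.0
```

```bash
python3 - <<'E'
from h import *
par=cam('wrist'); a=save('wrist','w3'); np.savez('pics/w3p.npz',*par)
o=get_obs(); print(np.round(o['tool_pos'],1),np.degrees(o['tcp_rot'][2]))
for n,r in [((440,20),52),((440,20),58)]:
    c,th,m=block(a,par,n,r); print(c.round(1),th.round(1))
E
```

```text
[441.1  19.7  63.7] 9.45087591404915
extent@30 80.9 43.0
[452.2  21.2] 9.9
extent@30 80.9 43.0
[452.2  21.2] 9.9
```

```bash
python3 - <<'E'
from h import *
a=np.load('pics/w3.npy'); par=ld('pics/w3p.npz'); c,th,m=block(a,par,(440,20),58); L=np.array([np.cos(np.radians(th)),np.sin(np.radians(th))])
C=max(cv2.findContours(m,0,1)[0],key=len)[:,0]
for z in(0,30):
    P=wonz(C,z,par)[:,:2]; p=P@L; print(z,'center if +x end at this z',(p.max()-45)-np.array([441.1,19.7])@L, 'min',p.min()+45-np.array([441.1,19.7])@L)
print(-par[1].T@par[2])
# brightness profile along the block length through its middle
for d in range(-50,60,4):
    u=wproj([[*(c-L*(c@L-np.array([441.1,19.7])@L)+L*d),30]],par)[0].round().astype(int); print(d,u,a[u[1],u[0]],end=' | ')
E
```

```text
extent@30 80.9 43.0
0 center if +x end at this z -2.5472244231971786 min -6.179082430137896
30 center if +x end at this z 2.022224170487789 min 11.124355866906399
[516.17947106  31.85527516 220.58724765]
-50 [258 278] [83 84 87] | -46 [258 274] [83 88 87] | -42 [258 270] [83 84 85] | -38 [258 265] [76 76 77] | -34 [258 260] [78 72 67] | -30 [258 256] [69 66 62] | -26 [258 251] [86 77 69] | -22 [258 246] [85 80 73] | -18 [258 241] [79 75 65] | -14 [258 236] [83 74 69] | -10 [258 231] [90 81 77] | -6 [258 226] [95 89 81] | -2 [258 220] [88 83 76] | 2 [258 215] [95 90 79] | 6 [258 209] [81 77 68] | 10 [258 204] [87 79 71] | 14 [258 198] [90 84 74] | 18 [258 193] [77 72 64] | 22 [258 187] [89 81 72] | 26 [258 181] [85 77 69] | 30 [258 175] [84 77 71] | 34 [257 169] [96 82 73] | 38 [257 163] [95 86 81] | 42 [257 157] [92 82 74] | 46 [257 151] [73 68 58] | 50 [257 145] [92 87 86] | 54 [257 139] [89 85 87] | 58 [257 133] [92 93 92] |
```

Centred within about 2 mm. Descend, grip.

>>> step_arm(deltas=[-1,0,-30,0,90,0,0,-20,0,90,0,0,-10,0,90,0,0,0,0,90,0,0,0,0,40,0,0,0,0,40,0,0,0,0,40,0,0,0,0,40,0,0,0,0,40,0,0,0,0,40])

```text
time: 6.55
tool_pos: [439.4, 19.7, 2.8]
tcp_rot: [3.142, 0.0, 0.165]
contact_force: [-0.1, -0.1, 1.5]
grip_width: 43.9
finger_force: 30.0
```

>>> step_arm(deltas=[0,0,60,0,40,0,0,61,0,40,0,0,61,0,40,0,0,60,0,40,8,54,3,3.4,40,8,54,3,3.4,40,8,54,0,3.4,40,8,54,0,3.4,40,8,54.6,0,3.4,40,0,0,0,0,40])

```text
time: 7.8
tool_pos: [478.8, 293.5, 249.6]
tcp_rot: [-3.141, 0.001, 0.466]
contact_force: [0.1, -1.2, -0.9]
grip_width: 44.0
finger_force: 30.0
```

```bash
python3 - <<'E'
from h import *
par=cam('wrist'); a=save('wrist','w4'); np.savez('pics/w4p.npz',*par)
o=get_obs(); print(np.round(o['tool_pos'],1),np.degrees(o['tcp_rot'][2]),np.round(o['contact_force'],1),np.round(o['moment'],2))
b=np.clip(a[:,:,::-1].astype(float)*1.5,0,255).astype(np.uint8); b=b[90:340,130:390]; cv2.imwrite('pics/w4c.png',cv2.resize(b,None,fx=2.3,fy=2.3,interpolation=cv2.INTER_CUBIC))
E
```

```text
[478.8 291.6 249.7] 26.59983878529968 [ 0.3 -0.8  0.5] [-0.06 -0.06  0.03]
```

View pics/w4c.png

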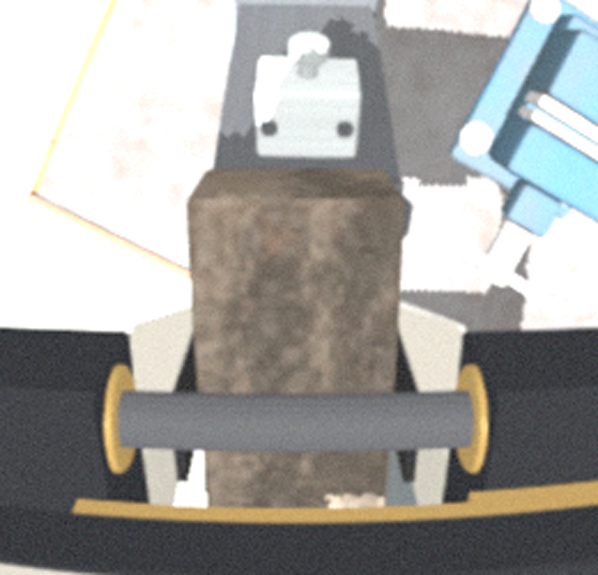

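The block is gripped level over the magazine. Its far top edge is at crop (190–408,203), and the far latch housing at (257–357,60–155) is about centred. I'll check the lateral alignment numerically.

```bash
python3 - <<'E'
from h import *
par=ld('pics/w4p.npz'); f=lambda u,v:(130+u/2.3,90+v/2.3); T=np.array([478.8,291.6]); y=np.radians(26.5); H=np.array([np.cos(y),np.sin(y)]);W=np.array([-H[1],H[0]])
O=np.array([484,292.5])
e=wonz([f(190,203),f(408,203)],249.7+27,par)[:,:2]; print('block top far edge rel tool h,w',((e-T)@H).round(1),((e-T)@W).round(1))
e=wonz([f(210,172),f(385,172)],249.7-3,par)[:,:2]; print('bottom far edge',((e-T)@H).round(1),((e-T)@W).round(1))
for z,p in((205,(259,155)),(205,(357,155)),(222,(260,60)),(222,(357,60))):
    q=wonz([f(*p)],z,par)[0,:2]; print('housing rel O',(q-O)@H,(q-O)@W)
d=wonz([f(259,155),f(357,155)],205,par); d=d[0]-d[1]; print(np.degrees(np.arctan2(d[1],d[0]))-90)
print('tool rel O',(T-O)@H,(T-O)@W)
E
```

```text
block top far edge rel tool h,w [44.1 44.3] [ 22.3 -20.8]
bottom far edge [44.1 44.3] [ 21.9 -20.1]
housing rel O 35.60245639895471 13.763643201986083
housing rel O 35.755524460685635 -15.594712793631567
housing rel O 64.7120999876308 12.474289445488717
housing rel O 64.89711640639239 -13.506943984271501
26.798724984810093
tool rel O -5.055236712129338 1.5147877027291985
```

>>> step_arm(deltas=[1,-2,-10,0,40,0,0,-8,0,40,0,0,-4,0,40,0,0,-2,0,40,0,0,-1,0,40,0,0,-1,0,40,0,0,-1,0,40,0,0,0,0,40,0,0,0,0,40,0,0,0,0,40])

```text
time: 9.1
tool_pos: [480.4, 288.4, 223.8]
tcp_rot: [3.141, -0.0, 0.462]
contact_force: [-0.5, -0.5, -0.5]
grip_width: 43.9
finger_force: 30.0
```

>>> step_arm(deltas=[0,0,-1,0,40,0,0,0,0,40,0,0,-1,0,40,0,0,0,0,40,0,0,-1,0,40,0,0,0,0,40,0,0,0,0,40,0,0,0,0,40,0,0,0,0,40,0,0,0,0,40])

```text
time: 10.35
tool_pos: [480.4, 288.3, 222.0]
tcp_rot: [3.141, -0.001, 0.462]
contact_force: [-3.2, -2.3, 8.6]
grip_width: 44.0
finger_force: 30.0
```

```bash
cat > st.py <<'E'
from h import *
par=cam('wrist'); L=[]
for _ in range(2):
    a=capture('wrist'); o=get_obs(); L.append(np.r_[o['tool_pos'],o['contact_force'],o['moment']])
L=np.array(L).mean(0); T=L[:2]; y=np.radians(26.6); H=np.array([np.cos(y),np.sin(y)]);W=np.array([-H[1],H[0]]);d=T-[484.3,291.9]
print('pos',L[:3].round(1),'h,w',(d@H).round(1),(d@W).round(1),'F',L[3:6].round(1),'M',L[6:].round(2),'grip',round(o['grip_width'],1),round(o['time'],2))
np.save('pics/last.npy',a); np.savez('pics/lastp.npz',*par)
# end-face/top-edge rows: brown extent along centre columns
for u in (235,260,285):
    c=cv2.GaussianBlur(a,(5,5),0)[:,u].astype(int); k=np.nonzero((c[:,0]-c[:,2])>0.1*c.mean(1))[0]; k=k[(k>110)&(k<260)]; print(u,'brown from row',k[:1],'val',c[150:200:6,0])
E
python3 st.py
```

```text
pos [480.4 288.4 222. ] h,w -5.1 -1.4 F [-3.8 -2.   7.8] M [-0.18  0.37 -0.06] grip 43.7 10.45
235 brown from row [164] val [125 154 143  88  95 107 114 100  98]
260 brown from row [164] val [160 159 141  79  79  98 101  94  94]
285 brown from row [163] val [75 76 78 79 70 94 79 82 81]
```

Contact at tool z about 222.5, with 8 N on the rim. Now pivot the block on the far rim by descending about 18 mm while easing back.

>>> step_arm(deltas=[-0.65,-0.15,-2,0,40,-0.65,-0.15,-2,0,40,-0.65,-0.15,-2,0,40,-0.65,-0.15,-2,0,40,-0.65,-0.15,-2,0,40,-0.65,-0.15,-2,0,40,-0.65,-0.15,-2,0,40,-0.65,-0.15,-2,0,40,-0.65,-0.15,-2,0,40,0,0,0,0,40])

```text
time: 11.7
tool_pos: [476.9, 287.0, 205.0]
tcp_rot: [3.14, -0.007, 0.461]
contact_force: [2.7, -2.7, 8.5]
grip_width: 43.7
finger_force: 30.0
```

```bash
python3 st.py
```

```text
pos [476.9 287.  205. ] h,w -8.8 -1.1 F [ 1.8 -2.7  9.6] M [-0.28 -0.7  -0.12] grip 44.4 11.8
235 brown from row [167] val [ 91 162 153  93 100  97  95 102 100]
260 brown from row [167] val [163 164 155  85  75  85  91  88  87]
285 brown from row [167] val [80 78 78 96 92 85 85 74 73]
```

```bash
cat > tilt.py <<'E'
from h import *
a=np.load('pics/last.npy'); par=ld('pics/lastp.npz'); o=get_obs(); T=np.array(o['tool_pos']); y=o['tcp_rot'][2]; H=np.array([np.cos(y),np.sin(y),0])
for t in (0,10,20,25,30,35):
    r=np.radians(t); c,s=np.cos(r),np.sin(r); out=[]
    for x,z in((44.2,-21.8),(44.2,8.2)):
        P=T+H*(x*c-z*s)+np.array([0,0,19+x*s+z*c]); out.append(wproj([P],par)[0].round(1))
    print(t,'bottom',out[0],'top',out[1])
g=cv2.GaussianBlur(a,(5,5),0)[:,250:270].mean(1).astype(int); print([(v,*g[v]) for v in range(110,240,5)])
E
python3 tilt.py
```

```text
0 bottom [257.5 163. ] top [257.6 175.6]
10 bottom [257.6 160.1] top [257.6 184.5]
20 bottom [257.6 159.8] top [257.6 197. ]
25 bottom [257.6 160.8] top [257.6 204.5]
30 bottom [257.6 162.7] top [257.7 212.9]
35 bottom [257.6 165.5] top [257.7 222. ]
[(110, np.int64(210), np.int64(215), np.int64(213)), (115, np.int64(218), np.int64(222), np.int64(221)), (120, np.int64(226), np.int64(230), np.int64(229)), (125, np.int64(175), np.int64(179), np.int64(178)), (130, np.int64(175), np.int64(180), np.int64(179)), (135, np.int64(163), np.int64(168), np.int64(167)), (140, np.int64(164), np.int64(168), np.int64(167)), (145, np.int64(160), np.int64(165), np.int64(164)), (150, np.int64(163), np.int64(167), np.int64(167)), (155, np.int64(161), np.int64(166), np.int64(165)), (160, np.int64(162), np.int64(167), np.int64(165)), (165, np.int64(98), np.int64(99), np.int64(98)), (170, np.int64(84), np.int64(77), np.int64(69)), (175, np.int64(82), np.int64(75), np.int64(68)), (180, np.int64(85), np.int64(77), np.int64(70)), (185, np.int64(89), np.int64(81), np.int64(72)), (190, np.int64(91), np.int64(83), np.int64(75)), (195, np.int64(88), np.int64(80), np.int64(72)), (200, np.int64(94), np.int64(86), np.int64(77)), (205, np.int64(94), np.int64(86), np.int64(77)), (210, np.int64(97), np.int64(87), np.int64(77)), (215, np.int64(99), np.int64(89), np.int64(80)), (220, np.int64(97), np.int64(86), np.int64(77)), (225, np.int64(97), np.int64(87), np.int64(78)), (230, np.int64(87), np.int64(80), np.int64(72)), (235, np.int64(83), np.int64(76), np.int64(68))]
```

```bash
cat > wid.py <<'E'
from h import *
import sys
a=np.load('pics/'+(sys.argv[1] if len(sys.argv)>1 else 'last')+'.npy'); i=cv2.GaussianBlur(a,(3,3),0).astype(int); m=((i[:,:,0]-i[:,:,2])>0.1*i.mean(2))
m=cv2.morphologyEx(m.astype(np.uint8),cv2.MORPH_CLOSE,np.ones((7,7)))
for v in range(156,262,4):
    r=m[v]; l=259
    if not r[259]: continue
    while r[l]: l-=1
    q=259
    while r[q]: q+=1
    print(v,l,q,q-l,i[v,l+5:q-5].sum(1).mean().round(0)/3,end=' | ')
E
python3 wid.py w4; echo; python3 wid.py
```

```text
164 220 297 77 72.66666666666667 | 168 216 300 84 73.0 | 172 214 302 88 73.66666666666667 | 176 211 305 94 86.33333333333333 | 180 211 305 94 90.33333333333333 | 184 211 305 94 89.66666666666667 | 188 211 305 94 87.0 | 192 211 305 94 86.66666666666667 | 196 212 304 92 86.0 | 200 212 304 92 85.0 | 204 195 304 109 94.33333333333333 | 208 203 304 101 86.66666666666667 | 212 213 304 91 81.33333333333333 | 216 213 304 91 83.0 | 220 213 304 91 82.33333333333333 | 224 212 304 92 80.0 | 228 211 304 93 82.0 | 232 212 304 92 80.66666666666667 | 236 212 304 92 81.66666666666667 | 240 212 304 92 83.66666666666667 | 244 213 303 90 83.0 | 248 213 303 90 82.33333333333333 | 252 213 303 90 82.0 | 256 213 302 89 82.66666666666667 | 260 216 301 85 77.66666666666667 | 
168 214 303 89 82.66666666666667 | 172 212 305 93 83.66666666666667 | 176 211 306 95 84.0 | 180 210 306 96 81.66666666666667 | 184 209 307 98 82.33333333333333 | 188 208 308 100 82.33333333333333 | 192 207 309 102 83.33333333333333 | 196 207 310 103 81.33333333333333 | 200 206 311 105 82.66666666666667 | 204 206 311 105 85.66666666666667 | 208 206 311 105 92.0 | 212 206 310 104 88.33333333333333 | 216 190 310 120 95.66666666666667 | 220 199 309 110 89.33333333333333 | 224 206 309 103 84.66666666666667 | 228 207 310 103 83.0 | 232 207 309 102 80.33333333333333 | 236 208 309 101 80.66666666666667 | 240 209 308 99 82.0 | 244 209 307 98 80.0 | 248 210 306 96 80.0 | 252 211 305 94 79.66666666666667 | 256 212 305 93 81.0 | 260 215 295 80 77.66666666666667 |
```

>>> step_arm(deltas=[-0.7,0.2,-1.5,0,40,-0.7,0.2,-1.5,0,40,-0.7,0.2,-1.5,0,40,0,0,0,0,40,0,0,0,0,40,0,0,0,0,40,0,0,0,0,40,0,0,0,0,40,0,0,0,0,40,0,0,0,0,40])

```text
time: 13.05
tool_pos: [474.8, 287.7, 200.5]
tcp_rot: [3.14, -0.007, 0.461]
contact_force: [2.2, -3.7, 9.0]
grip_width: 43.9
finger_force: 30.0
```

```bash
python3 st.py; python3 wid.py; python3 tilt.py|head -6
```

```text
pos [474.8 287.7 200.5] h,w -10.4 0.5 F [ 1.5 -2.5 10.2] M [-0.22 -0.7  -0.13] grip 43.7 13.15
235 brown from row [169] val [ 98 164 128  85 104 105  99  97 104]
260 brown from row [169] val [164 164 136  81  84  77  93  93  89]
285 brown from row [169] val [140 136 101  86  98  87  87  86  77]
172 211 306 95 84.66666666666667 | 176 210 307 97 85.66666666666667 | 180 210 307 97 86.0 | 184 209 308 99 83.33333333333333 | 188 208 309 101 84.33333333333333 | 192 207 309 102 83.66666666666667 | 196 207 310 103 85.0 | 200 206 311 105 83.66666666666667 | 204 205 311 106 83.0 | 208 205 312 107 84.33333333333333 | 212 204 312 108 86.66666666666667 | 216 190 312 122 98.66666666666667 | 220 199 311 112 89.33333333333333 | 224 205 311 106 85.66666666666667 | 228 205 311 106 84.66666666666667 | 232 206 311 105 83.33333333333333 | 236 207 310 103 81.0 | 240 207 310 103 79.66666666666667 | 244 209 309 100 81.0 | 248 209 308 99 79.66666666666667 | 252 210 306 96 78.66666666666667 | 256 211 305 94 78.66666666666667 | 260 213 297 84 77.0 | 0 bottom [257.5 163. ] top [257.6 175.6]
10 bottom [257.5 160.1] top [257.6 184.5]
20 bottom [257.5 159.8] top [257.6 197. ]
25 bottom [257.5 160.8] top [257.6 204.5]
30 bottom [257.5 162.7] top [257.6 212.9]
35 bottom [257.6 165.5] top [257.6 222. ]
```

>>> step_arm(deltas=[-0.5,-0.3,-1.5,0,40,-0.5,-0.3,-1.5,0,40,0,0,0,0,40,0,0,0,0,40,-1.3,-0.7,3,0,40,-1.3,-0.7,3,0,40,0,0,3,0,40,0,0,0,0,40,0,0,0,0,40,0,0,0,0,40])

```text
time: 14.4
tool_pos: [468.8, 285.5, 204.1]
tcp_rot: [3.142, 0.0, 0.462]
contact_force: [0.0, -0.2, -0.9]
grip_width: 43.8
finger_force: 30.0
```

```bash
cat > fit.py <<'E'
from h import *
from scipy.optimize import fsolve
import sys
# block pose in tool plane from rows of the far end face's bottom and top edges; then pose in cassette frame
vb,vt=map(float,sys.argv[1:3]); par=ld('pics/lastp.npz'); o=get_obs(); T=np.array(o['tool_pos']); y=o['tcp_rot'][2]; H=np.array([np.cos(y),np.sin(y),0])
O=np.array([484.3,291.9,165])
def pts(q):
    dx,t=q; c,s=np.cos(t),np.sin(t); return [T+H*(x*c-z*s)+np.array([0,0,19+x*s+z*c]) for x,z in((44.2+dx,-21.8),(44.2+dx,8.2))]
f=lambda q:[wproj([p],par)[0,1]-v for p,v in zip(pts(q),(vb,vt))]
q=fsolve(f,[0,.45]); dx,t=q; B,Tp=pts(q); A=H*np.cos(t)+[0,0,np.sin(t)]; C=(B+Tp)/2-45*A
yw=np.radians(26.6); h=np.array([np.cos(yw),np.sin(yw),0]); X=.75**.5*h+[0,0,.5]; Z=-.5*h+[0,0,.75**.5]; Y=np.cross(Z,X)
print('dx %.1f tilt %.1f'%(dx,np.degrees(t)),'centre rel tool',np.round([(C-T)@H,C[2]-T[2]],1),'centre in cassette',np.round([(C-O)@X,(C-O)@Y,(C-O)@Z],1))
E
python3 st.py; python3 wid.py; python3 fit.py 168 213
```

```text
pos [468.8 285.6 204.1] h,w -16.7 1.3 F [-0.7 -0.6 -0.8] M [-0.02 -0.01 -0.01] grip 43.5 14.5
235 brown from row [170] val [109  76  70  83  98 101 102  98  96]
260 brown from row [171] val [120  77  72  83  88  77  84  98  97]
285 brown from row [171] val [106  78  71  84  99  92  88  83  93]
172 210 306 96 86.0 | 176 209 307 98 86.33333333333333 | 180 209 308 99 86.0 | 184 208 308 100 87.33333333333333 | 188 207 309 102 84.66666666666667 | 192 207 309 102 85.0 | 196 207 310 103 84.33333333333333 | 200 206 310 104 86.0 | 204 205 311 106 84.66666666666667 | 208 188 311 123 94.0 | 212 197 312 115 88.33333333333333 | 216 203 313 110 86.66666666666667 | 220 204 313 109 91.66666666666667 | 224 204 313 109 87.33333333333333 | 228 204 312 108 86.0 | 232 205 312 107 84.0 | 236 205 311 106 83.33333333333333 | 240 206 309 103 80.66666666666667 | 244 207 309 102 79.66666666666667 | 248 208 308 100 81.0 | 252 209 306 97 78.33333333333333 | 256 210 306 96 78.66666666666667 | 260 213 299 86 76.0 | dx -4.0 tilt 25.3 centre rel tool [-1.5 10.8] centre in cassette [ 9.3  1.3 52.3]
```

```bash
python3 fit.py 169.5 217; python3 fit.py 169 219
```

```text
dx -4.6 tilt 27.4 centre rel tool [-1.7 10.5] centre in cassette [ 8.9  1.3 52.1]
dx -3.8 tilt 29.4 centre rel tool [-0.7 10.8] centre in cassette [10.   1.3 51.9]
```

Tilt is about 28–29°, with the block about 9 mm too far up-channel and 1.3 mm off in y. Shift it over the mouth and go down along the axis.

>>> step_arm(deltas=[-3.3,-2.4,-2.3,0,40,-3.3,-2.4,-2.3,0,40,0,0,0,0,40,1.3,0.65,-2.5,0,40,1.3,0.65,-2.5,0,40,1.3,0.65,-2.5,0,40,1.3,0.65,-2.5,0,40,1.3,0.65,-2.5,0,40,1.3,0.65,-2.5,0,40,0,0,0,0,40])

```text
time: 15.75
tool_pos: [467.6, 283.7, 184.0]
tcp_rot: [-3.142, 0.006, 0.462]
contact_force: [-7.5, -4.8, 2.5]
grip_width: 43.7
finger_force: 30.0
```

```bash
python3 st.py; python3 fit.py 169.5 218;python3 wid.py
```

```text
pos [467.6 283.7 184. ] h,w -18.6 0.1 F [-9.  -4.3  2.8] M [-0.62  1.16 -0.05] grip 44.0 15.85
235 brown from row [176] val [162  79  79  74  84 108 107 101  98]
260 brown from row [177] val [162  79  80  73  83  86  78  90  99]
285 brown from row [176] val [160  80  78  71  85 102  90  89  83]
dx -4.2 tilt 27.8 centre rel tool [-1.2 10.7] centre in cassette [-2.4  0.1 35.6]
176 210 261 51 87.66666666666667 | 180 209 308 99 88.0 | 184 208 308 100 87.66666666666667 | 188 208 309 101 89.33333333333333 | 192 207 309 102 86.0 | 196 207 310 103 87.0 | 200 207 310 103 86.0 | 204 206 311 105 87.0 | 208 205 311 106 87.33333333333333 | 212 186 312 126 96.66666666666667 | 216 194 312 118 91.33333333333333 | 220 203 313 110 87.33333333333333 | 224 203 314 111 89.66666666666667 | 228 203 314 111 90.33333333333333 | 232 203 313 110 87.33333333333333 | 236 204 312 108 85.0 | 240 205 311 106 84.0 | 244 206 310 104 82.0 | 248 207 310 103 80.0 | 252 209 308 99 81.0 | 256 210 307 97 78.66666666666667 | 260 212 295 83 76.33333333333333 |
```

The far end is bearing on the far flare (10 N toward the robot). Ease back along the lean direction.

>>> step_arm(deltas=[-1.3,-0.6,0,0,40,-1.3,-0.6,0,0,40,-1.3,-0.6,0,0,40,0,0,0,0,40,0,0,0,0,40,0,0,0,0,40,0,0,0,0,40,0,0,0,0,40,0,0,0,0,40,0,0,0,0,40])

```text
time: 17.1
tool_pos: [466.1, 282.9, 184.6]
tcp_rot: [3.142, 0.0, 0.461]
contact_force: [-0.5, 0.3, -0.3]
grip_width: 43.5
finger_force: 30.0
```

```bash
python3 st.py;python3 wid.py
```

```text
pos [466.1 282.9 184.7] h,w -20.3 0.1 F [-0.2  0.1 -1. ] M [-0.01 -0.    0.02] grip 44.4 17.2
235 brown from row [173] val [ 90  77  70  85 101 108 106 100  97]
260 brown from row [174] val [97 78 71 86 92 86 79 90 98]
285 brown from row [174] val [ 92  78  71  86 101 101  89  89  82]
176 210 307 97 87.0 | 180 209 308 99 87.33333333333333 | 184 208 308 100 87.0 | 188 208 309 101 88.66666666666667 | 192 207 310 103 85.33333333333333 | 196 207 310 103 86.33333333333333 | 200 206 310 104 85.66666666666667 | 204 206 311 105 86.66666666666667 | 208 205 311 106 86.33333333333333 | 212 187 312 125 95.0 | 216 195 312 117 90.0 | 220 203 313 110 87.0 | 224 203 313 110 89.33333333333333 | 228 203 314 111 89.66666666666667 | 232 203 313 110 87.0 | 236 205 312 107 84.0 | 240 205 312 107 83.33333333333333 | 244 206 310 104 81.0 | 248 207 309 102 79.33333333333333 | 252 208 308 100 80.33333333333333 | 256 210 306 96 78.0 | 260 212 294 82 75.33333333333333 |
```

```bash
python3 fit.py 172.5 225; python3 fit.py 172.5 222
```

```text
dx -5.4 tilt 31.7 centre rel tool [-1.7  9.9] centre in cassette [-4.2  0.1 36.6]
dx -6.1 tilt 29.1 centre rel tool [-2.7  9.7] centre in cassette [-5.2  0.1 36.9]
```

>>> step_arm(deltas=[0.9,0.45,-1.75,0,40,0.9,0.45,-1.75,0,40,0.9,0.45,-1.75,0,40,0.9,0.45,-1.75,0,40,0,0,0,0,40,0,0,0,0,40,0,0,0,0,40,0,0,0,0,40,0,0,0,0,40,0,0,0,0,40])

```text
time: 18.45
tool_pos: [469.2, 284.5, 177.1]
tcp_rot: [-3.142, 0.002, 0.462]
contact_force: [-3.2, -1.2, -7.9]
grip_width: 43.9
finger_force: 30.0
```

```bash
python3 st.py|head -1;python3 fit.py 172.5 224
```

```text
pos [469.2 284.5 177.1] h,w -16.8 0.2 F [-3.7 -0.9 -9. ] M [-0.24  1.06 -0.08] grip 43.7 18.55
dx -5.6 tilt 30.7 centre rel tool [-2.   9.9] centre in cassette [-5.3  0.2 28.5]
```

>>> step_arm(deltas=[0,0,0,0,48,0,0,0,0,56,0,0,0,0,64,0,0,0,0,64,0,0,5,0,64,0,0,15,0,64,0,0,30,0,64,0,0,30,0,64,0,0,0,0,64,0,0,0,0,64])

```text
time: 19.8
tool_pos: [469.5, 284.6, 257.5]
tcp_rot: [3.141, 0.0, 0.462]
contact_force: [0.6, -0.2, -0.7]
grip_width: 63.8
finger_force: 0.0
```

```bash
python3 st.py; python3 wid.py; cat > seen.py <<'E'
from h import *
par=ld('pics/lastp.npz'); O=[484.3,291.9,165]; y=np.radians(26.6)
for z in (0,10,13,43):
  print(z,[wproj(cas(O,y,[p]),par)[0].round(0).tolist() for p in((45,22,z),(45,-22,z),(-45,-22,z),(-45,22,z))])
E
python3 seen.py
```

```text
pos [469.3 284.5 256.9] h,w -16.8 0.1 F [ 0.5  0.4 -0.7] M [0.03 0.   0.03] grip 63.8 19.9
235 brown from row [152] val [ 80  97 100 108  96  98  98  93  93]
260 brown from row [153] val [78 87 82 92 86 83 79 75 79]
285 brown from row [153] val [79 80 72 73 72 73 80 85 73]
156 228 290 62 78.66666666666667 | 160 227 291 64 78.0 | 164 227 291 64 79.33333333333333 | 168 226 292 66 84.66666666666667 | 172 227 291 64 81.0 | 176 227 291 64 78.66666666666667 | 180 228 290 62 76.66666666666667 | 184 228 290 62 73.33333333333333 | 188 229 290 61 73.66666666666667 | 192 229 289 60 72.33333333333333 | 196 229 289 60 72.66666666666667 | 200 229 288 59 74.33333333333333 | 204 213 287 74 87.0 | 208 221 287 66 75.33333333333333 | 212 230 286 56 73.66666666666667 | 216 230 286 56 73.33333333333333 | 220 230 285 55 75.0 | 224 231 285 54 70.0 | 228 232 284 52 76.33333333333333 | 232 232 284 52 89.33333333333333 | 236 232 294 62 99.66666666666667 | 240 233 283 50 97.66666666666667 | 244 235 281 46 95.0 | 0 [[229.0, 132.0], [286.0, 131.0], [280.0, 208.0], [235.0, 208.0]]
10 [[228.0, 139.0], [287.0, 139.0], [281.0, 216.0], [235.0, 216.0]]
13 [[227.0, 142.0], [288.0, 142.0], [281.0, 218.0], [235.0, 218.0]]
43 [[224.0, 170.0], [291.0, 169.0], [283.0, 245.0], [233.0, 245.0]]
```

Block_1's far top edge is at row about 169 and its near end at about 246. This matches a block seated in the channel with its top at z≈43, resting on the catches. Now close the fingers and push with the tips along the axis.

>>> step_arm(deltas=[-5,-2.8,0,0,0,-5,-2.8,0,0,0,-4.5,-2.7,0,0,0,0,0,0,0,0,0,0,0,0,0,0,0,0,0,0,0,0,-20,0,0,0,0,-20,0,0,0,0,-10,0,0,0,0,0,0,0])

```text
time: 21.15
tool_pos: [455.1, 276.3, 207.2]
tcp_rot: [-3.142, 0.001, 0.462]
contact_force: [0.5, 0.2, -0.2]
grip_width: 0.3
finger_force: 0.0
```

```bash
python3 st.py|head -1
```

```text
pos [455.6 276.5 208.1] h,w -32.6 -0.9 F [ 0.3 -0.1  0.2] M [-0.01 -0.03  0.  ] grip 0.7 21.25
```

>>> step_arm(deltas=[2.6,1.3,-5,0,0,2.6,1.3,-5,0,0,2.6,1.3,-5,0,0,2.6,1.3,-5,0,0,2.6,1.3,-5,0,0,2.6,1.3,-5,0,0,2.6,1.3,-5,0,0,2.6,1.3,-5,0,0,2.1,1,-4,0,0,0,0,0,0,0])

```text
time: 22.5
tool_pos: [478.2, 287.8, 163.1]
tcp_rot: [3.142, 0.001, 0.461]
contact_force: [-1.1, -0.3, 3.0]
grip_width: 0.1
finger_force: 1.8
```

```bash
python3 st.py|head -1
```

```text
pos [478.1 287.8 163.4] h,w -7.4 -1.0 F [-2.2 -1.2  2.7] M [-0.19  0.37 -0.  ] grip 0.6 22.6
```

>>> step_arm(deltas=[1.1,0.6,-2.2,0,0,1.1,0.6,-2.2,0,0,0.5,0.2,-1,0,0,0,0,0,0,0,0,0,0,0,0,0,0,0,0,0,0,0,0,0,0,0,0,0,0,0,0,0,0,0,0,0,0,0,0,0])

```text
time: 23.85
tool_pos: [480.8, 289.2, 158.2]
tcp_rot: [3.141, 0.0, 0.461]
contact_force: [-3.0, -1.9, 2.6]
grip_width: 0.2
finger_force: 2.0
```

```bash
python3 st.py|head -1
```

```text
pos [480.8 289.2 158.2] h,w -4.3 -0.9 F [-1.9 -2.3  3. ] M [-0.41  0.37 -0.03] grip 0.4 23.95
```

>>> step_arm(deltas=[-2.2,-1.1,4.3,0,0,-4.5,-2.2,8.7,0,0,-4.5,-2.2,8.7,0,0,-4.5,-2.2,8.7,0,0,0,0,15,0,0,0,0,30,0,0,0,0,30,0,90,0,0,0,0,90,0,0,0,0,90,0,0,0,0,90])

```text
time: 25.2
tool_pos: [464.7, 281.3, 262.6]
tcp_rot: [-3.142, 0.002, 0.461]
contact_force: [-0.1, 0.2, -0.2]
grip_width: 35.9
finger_force: 0.0
```

```bash
python3 st.py|head -1; cat > look.py <<'E'
from h import *
par=ld('pics/lastp.npz'); a=np.load('pics/last.npy'); O=np.array([484.3,291.9,165]); y=np.radians(26.6)
# sample profile along the cassette x axis on plane z=0 (y=0 and y=+-14)
for yy in(0,15):
  P=cas(O,y,[(x,yy,0) for x in range(-60,61,3)]); q=wproj(P,par).round().astype(int); g=cv2.GaussianBlur(a,(3,3),0)
  print(yy,[(x,*map(int,g[v,u])) for x,(u,v) in zip(range(-60,61,3),q)])
i=cv2.GaussianBlur(a,(3,3),0).astype(int); m=((i[:,:,0]-i[:,:,2])>0.1*i.mean(2))
for v in range(110,262,4):
    k=np.nonzero(m[v,200:320])[0]; 
    if len(k)>25: print(v,k.min()+200,k.max()+200,len(k),end=' | ')
E
python3 look.py; python3 seen.py
```

```text
pos [464.8 281.3 262.7] h,w -22.2 -0.7 F [ 0.  -0.2 -0.1] M [ 0.01 -0.05  0.01] grip 43.3 25.3
0 [(-60, 157, 161, 160), (-57, 154, 159, 158), (-54, 152, 157, 156), (-51, 149, 154, 153), (-48, 154, 159, 157), (-45, 152, 157, 155), (-42, 135, 137, 136), (-39, 90, 88, 83), (-36, 72, 67, 61), (-33, 72, 67, 60), (-30, 69, 65, 58), (-27, 75, 70, 62), (-24, 75, 69, 62), (-21, 78, 71, 64), (-18, 72, 66, 60), (-15, 74, 69, 62), (-12, 80, 73, 67), (-9, 83, 77, 69), (-6, 83, 76, 67), (-3, 84, 76, 68), (0, 88, 81, 72), (3, 82, 77, 67), (6, 78, 73, 66), (9, 84, 77, 69), (12, 74, 67, 60), (15, 73, 68, 61), (18, 72, 66, 60), (21, 79, 73, 65), (24, 75, 69, 63), (27, 76, 76, 77), (30, 75, 77, 80), (33, 72, 73, 76), (36, 74, 75, 77), (39, 122, 125, 124), (42, 155, 159, 157), (45, 153, 158, 157), (48, 210, 215, 214), (51, 245, 248, 247), (54, 251, 252, 252), (57, 251, 252, 252), (60, 251, 252, 252)]
15 [(-60, 130, 132, 133), (-57, 122, 125, 124), (-54, 111, 113, 114), (-51, 86, 87, 89), (-48, 75, 77, 78), (-45, 79, 76, 71), (-42, 89, 82, 74), (-39, 93, 84, 76), (-36, 94, 86, 77), (-33, 87, 79, 71), (-3
[... 402 characters left out ...]
), (36, 101, 103, 106), (39, 174, 177, 177), (42, 250, 251, 251), (45, 250, 252, 251), (48, 231, 235, 235), (51, 188, 192, 193), (54, 242, 245, 244), (57, 247, 249, 249), (60, 248, 250, 249)]
146 233 283 51 | 150 233 282 50 | 154 233 283 51 | 158 233 283 51 | 162 233 282 50 | 166 233 282 50 | 170 233 281 49 | 174 233 281 49 | 178 234 280 47 | 182 234 280 47 | 186 235 279 45 | 190 200 279 51 | 194 203 279 56 | 198 211 279 31 | 0 [[228.0, 124.0], [285.0, 123.0], [279.0, 200.0], [235.0, 200.0]]
10 [[227.0, 131.0], [286.0, 131.0], [280.0, 208.0], [234.0, 208.0]]
13 [[227.0, 133.0], [286.0, 133.0], [280.0, 210.0], [234.0, 210.0]]
43 [[223.0, 159.0], [289.0, 159.0], [282.0, 236.0], [232.0, 236.0]]
```

The near catch (light grey) now covers x −57…−40 at mid-width, while brown shows out to x −46 beside it. So block_1 lies flat, held under the catches. On to block_2.

>>> step_arm(deltas=[-1.1,-57.4,0,-2.8,90,-1.1,-57.4,0,-2.8,90,-1.1,-57.4,0,-2.8,90,-1.1,-57.4,0,-2.8,90,-1.1,-57.4,-20,-2.8,90,-1.1,-57.4,-20,-2.8,90,-1.1,-57.4,-20,-2.8,90,-1.1,-57.4,-20,-2.8,90,-1.1,-57.4,-20,-2.8,90,0,0,0,0,90])

```text
time: 26.55
tool_pos: [454.0, -238.2, 161.4]
tcp_rot: [-3.14, 0.003, 0.016]
contact_force: [-0.2, 0.5, 0.2]
grip_width: 89.8
finger_force: 0.0
```

```bash
python3 - <<'E'
from h import *
par=cam('wrist'); a=save('wrist','w5'); np.savez('pics/w5p.npz',*par)
o=get_obs(); T=o['tool_pos'];print(np.round(T,1),np.degrees(o['tcp_rot'][2]))
c,th,m=block(a,par,(454.7,-235.5),55); print(c.round(1),th.round(1)); L=np.array([np.cos(np.radians(th)),np.sin(np.radians(th))])
C=max(cv2.findContours(m,0,1)[0],key=len)[:,0]
for z in(0,30):
    p=wonz(C,z,par)[:,:2]@L; print(z,(p.max()-45)-c@L,(p.min()+45)-c@L)
E
```

```text
[ 454.3 -236.3  162.3] 1.0528461430164324
extent@30 90.3 43.3
[ 456.5 -236.7] 2.3
0 -2.850182047068529 -12.533762849823802
30 0.1692809377537401 -0.11748972354797615
```

>>> step_arm(deltas=[0.6,0,-50,0.7,90,0,0,-50,0,90,0,0,-40,0,90,0,0,-14,0,90,0,0,-5.2,0,90,0,0,0,0,90,0,0,0,0,40,0,0,0,0,40,0,0,0,0,40,0,0,0,0,40])

```text
time: 27.85
tool_pos: [455.9, -235.2, 4.6]
tcp_rot: [3.141, -0.0, 0.034]
contact_force: [0.3, -0.6, -1.2]
grip_width: 54.6
finger_force: 0.0
```

```bash
python3 st.py|head -1
```

```text
pos [ 455.9 -235.2    4.5] h,w -261.4 -458.5 F [ 0.3 -0.2 -0.4] M [0.02 0.01 0.01] grip 46.6 27.95
```

>>> step_arm(deltas=[0,0,0,0,40,0,0,0,0,40,0,0,0,0,40,0,0,61,0,40,0,0,61,0,40,0,0,61,0,40,0,0,62,0,40,2.4,55,0,2.6,40,2.4,55,0,2.6,40,2.4,55,0,2.6,40])

```text
time: 29.2
tool_pos: [462.6, -68.5, 249.3]
tcp_rot: [-3.141, 0.0, 0.171]
contact_force: [1.4, 0.6, -1.6]
grip_width: 43.9
finger_force: 30.0
```

>>> step_arm(deltas=[2.4,55,0,2.6,40,2.4,55,0,2.6,40,2.4,55,0,2.6,40,2.4,55,0,2.6,40,2.4,55,0,2.6,40,2.4,55,0,2.6,40,2.3,30,0,1.3,40,0,0,0,0,40,0,0,0,0,40,0,0,0,0,40])

```text
time: 30.45
tool_pos: [479.8, 288.8, 249.5]
tcp_rot: [3.141, 0.0, 0.463]
contact_force: [0.6, 0.3, -0.5]
grip_width: 44.2
finger_force: 30.0
```

```bash
python3 st.py|head -1; python3 wid.py|cut -c1-900; python3 -c "
from h import *
print(np.degrees(get_obs()['tcp_rot'][2]))"; python3 tilt.py | head -1
```

```text
pos [479.9 288.9 249.6] h,w -5.3 -0.7 F [ 0.2  0.2 -0.9] M [-0.01 -0.01  0.03] grip 44.1 30.55
168 218 299 81 73.0 | 172 215 301 86 73.66666666666667 | 176 213 303 90 77.33333333333333 | 180 211 304 93 92.33333333333333 | 184 211 304 93 89.33333333333333 | 188 211 304 93 88.0 | 192 212 304 92 86.33333333333333 | 196 212 304 92 86.66666666666667 | 200 212 303 91 85.33333333333333 | 204 212 303 91 83.66666666666667 | 208 201 303 102 88.33333333333333 | 212 210 303 93 82.0 | 216 214 303 89 82.66666666666667 | 220 214 304 90 82.33333333333333 | 224 213 304 91 80.66666666666667 | 228 212 304 92 81.33333333333333 | 232 212 304 92 81.0 | 236 213 303 90 81.66666666666667 | 240 213 303 90 83.33333333333333 | 244 214 303 89 83.33333333333333 | 248 214 303 89 82.33333333333333 | 252 213 303 90 81.66666666666667 | 256 214 302 88 82.66666666666667 | 260 217 298 81 78.0 | 
26.553966926036786
0 bottom [257.4 162.9] top [257.3 176. ]
```

>>> step_arm(deltas=[1.3,0.7,-10,0,40,0,0,-8,0,40,0,0,-4,0,40,0,0,-2,0,40,0,0,-1,0,40,0,0,-1,0,40,0,0,0,0,40,0,0,0,0,40,0,0,0,0,40,0,0,0,0,40])

```text
time: 31.8
tool_pos: [481.1, 290.7, 223.7]
tcp_rot: [3.142, -0.001, 0.465]
contact_force: [-1.2, -1.2, 2.8]
grip_width: 44.0
finger_force: 30.0
```

>>> step_arm(deltas=[-0.65,-0.3,-2.2,0,40,-0.65,-0.3,-2.2,0,40,-0.65,-0.3,-2.2,0,40,-0.65,-0.3,-2.2,0,40,-0.65,-0.3,-2.2,0,40,-0.65,-0.3,-2.2,0,40,-0.65,-0.3,-2.2,0,40,-0.65,-0.3,-2.2,0,40,-0.65,-0.3,-2.2,0,40,-0.65,-0.3,-2.2,0,40])

```text
time: 33.05
tool_pos: [476.7, 288.5, 203.8]
tcp_rot: [3.141, -0.008, 0.465]
contact_force: [1.9, 0.1, 11.0]
grip_width: 43.5
finger_force: 30.0
```

```bash
sed -i 's/21\.8/(17.3+6.2)/;s/8\.2)/6.5)/' /dev/null; sed -i 's/-21\.8/-23.5/;s/,8\.2)/,6.5)/' fit.py tilt.py; python3 st.py|head -4; python3 wid.py|cut -c1-1200; python3 tilt.py|head -6
```

```text
pos [476.4 288.3 203.5] h,w -8.6 0.3 F [0.2 0.1 9.5] M [ 0.2  -0.54 -0.  ] grip 43.9 33.15
235 brown from row [169] val [ 77 161 159  84 103 103  98  98 104]
260 brown from row [169] val [163 163 161  81  84  77  92  92  91]
285 brown from row [169] val [132 127 112  87 100  89  88  88  77]
172 211 304 93 84.66666666666667 | 176 211 306 95 85.33333333333333 | 180 210 306 96 85.66666666666667 | 184 209 307 98 84.0 | 188 208 308 100 84.33333333333333 | 192 208 308 100 83.33333333333333 | 196 207 309 102 85.0 | 200 206 309 103 84.0 | 204 206 310 104 82.66666666666667 | 208 206 310 104 84.0 | 212 205 311 106 86.33333333333333 | 216 190 311 121 98.66666666666667 | 220 199 310 111 89.66666666666667 | 224 206 310 104 84.66666666666667 | 228 206 310 104 84.0 | 232 207 309 102 83.0 | 236 208 308 100 80.0 | 240 208 307 99 79.33333333333333 | 244 209 307 98 81.0 | 248 210 306 96 78.33333333333333 | 252 211 305 94 78.66666666666667 | 256 212 304 92 79.0 | 260 214 293 79 77.0 | 
0 bottom [257.6 163. ] top [257.5 175.4]
10 bottom [257.6 159.5] top [257.5 183.4]
20 bottom [257.5 158.7] top [257.5 195. ]
25 bottom [257.5 159.4] top [257.5 202.1]
30 bottom [257.5 160.9] top [257.5 210.1]
35 bottom [257.5 163.4] top [257.5 218.8]sed: couldn't edit /dev/null: not a regular file
```

>>> step_arm(deltas=[-0.5,-0.3,-1.7,0,40,-0.5,-0.3,-1.7,0,40,0,0,0,0,40,0,0,0,0,40,-1.3,-0.7,3,0,40,-1.3,-0.7,3,0,40,0,0,3,0,40,0,0,0,0,40,0,0,0,0,40,0,0,0,0,40])

```text
time: 34.4
tool_pos: [470.9, 285.6, 206.9]
tcp_rot: [3.141, 0.0, 0.465]
contact_force: [-0.6, 0.5, -1.5]
grip_width: 43.6
finger_force: 30.0
```

```bash
python3 st.py|head -4; python3 wid.py|cut -c1-1200; for r in "170 216" "170 218" "170 220"; do python3 fit.py $r; done
```

```text
pos [470.9 285.6 206.9] h,w -14.8 0.3 F [ 0.4 -0.6 -1.6] M [-0.02 -0.01 -0.02] grip 43.4 34.5
235 brown from row [171] val [161  77  75  85  98 103 106  99 100]
260 brown from row [171] val [160  77  75  84  88  77  84  98  95]
285 brown from row [171] val [106  78  76  84  99  95  89  86  94]
172 212 305 93 85.66666666666667 | 176 210 306 96 86.33333333333333 | 180 209 307 98 86.66666666666667 | 184 209 307 98 87.66666666666667 | 188 208 308 100 84.66666666666667 | 192 208 309 101 85.33333333333333 | 196 208 309 101 84.66666666666667 | 200 207 309 102 86.0 | 204 206 310 104 85.33333333333333 | 208 206 310 104 83.66666666666667 | 212 196 311 115 89.33333333333333 | 216 204 311 107 86.33333333333333 | 220 205 312 107 90.0 | 224 205 312 107 87.33333333333333 | 228 204 311 107 85.66666666666667 | 232 206 311 105 83.33333333333333 | 236 207 310 103 82.66666666666667 | 240 208 309 101 80.0 | 244 208 307 99 79.0 | 248 209 307 98 80.0 | 252 210 306 96 77.66666666666667 | 256 211 304 93 78.0 | 260 214 298 84 76.0 | 
dx -6.4 tilt 26.8 centre rel tool [-2.6  8.2] centre in cassette [10.   0.3 52.1]
dx -6.1 tilt 28.5 centre rel tool [-2.   8.2] centre in cassette [10.5  0.3 51.8]
dx -5.8 tilt 30.3 centre rel tool [-1.4  8.4] centre in cassette [11.1  0.3 51.6]
```

>>> step_arm(deltas=[-3.9,-2.1,-2.5,0,40,-3.9,-2.1,-2.5,0,40,-3.9,-2.1,-2.5,0,40,0,0,0,0,40,1.4,0.7,-2.8,0,40,1.4,0.7,-2.8,0,40,1.4,0.7,-2.8,0,40,1.4,0.7,-2.8,0,40,1.4,0.7,-2.8,0,40,0,0,0,0,40])

```text
time: 35.75
tool_pos: [466.2, 282.8, 185.2]
tcp_rot: [-3.142, 0.001, 0.465]
contact_force: [0.1, 0.0, -1.6]
grip_width: 44.1
finger_force: 30.0
```

```bash
python3 st.py|head -4; python3 wid.py|cut -c1-900; for r in "170 218" "172 222" ; do python3 fit.py $r; done
```

```text
pos [466.2 282.8 185.5] h,w -20.2 -0.1 F [ 0.6  0.3 -1. ] M [-0.   -0.05  0.02] grip 43.6 35.85
235 brown from row [171] val [ 88  78  72  84  98 103 107 100 100]
260 brown from row [171] val [93 76 70 85 89 78 85 99 95]
285 brown from row [172] val [ 92  77  71  86 100  96  91  84  94]
172 212 305 93 85.0 | 176 210 306 96 86.66666666666667 | 180 210 307 97 87.0 | 184 209 307 98 88.0 | 188 209 308 99 85.33333333333333 | 192 208 308 100 86.0 | 196 208 308 100 85.33333333333333 | 200 207 309 102 86.66666666666667 | 204 206 310 104 86.33333333333333 | 208 206 310 104 84.33333333333333 | 212 188 311 123 95.66666666666667 | 216 196 311 115 91.33333333333333 | 220 204 312 108 90.66666666666667 | 224 205 311 106 88.33333333333333 | 228 205 311 106 86.0 | 232 205 311 106 84.0 | 236 206 309 103 83.33333333333333 | 240 207 309 102 80.33333333333333 | 244 208 308 100 79.33333333333333 | 248 209 307 98 80.33333333333333 | 252 211 305 94 77.66666666666667 | 256 211 305 94 78.33333333333333 | 260 214 301 87 76.0 | 
dx -6.0 tilt 28.4 centre rel tool [-2.   8.3] centre in cassette [-4.8 -0.1 36. ]
dx -7.0 tilt 30.2 centre rel tool [-2.5  7.7] centre in cassette [-5.5 -0.1 35.8]
```

>>> step_arm(deltas=[0.85,0.4,-1.6,0,40,0.85,0.4,-1.6,0,40,0.85,0.4,-1.6,0,40,0.85,0.4,-1.6,0,40,0,0,0,0,40,0,0,0,0,40,0,0,0,0,40,0,0,0,0,40,0,0,0,0,40,0,0,0,0,40])

```text
time: 37.1
tool_pos: [469.5, 284.7, 179.0]
tcp_rot: [-3.141, 0.0, 0.465]
contact_force: [-1.6, 5.3, -2.5]
grip_width: 44.1
finger_force: 30.0
```

```bash
python3 st.py|head -1; python3 fit.py 171 219
```

```text
pos [469.5 284.7 179. ] h,w -16.5 0.2 F [-2.   4.6 -2.1] M [ 1.01  0.31 -0.12] grip 43.7 37.2
dx -6.8 tilt 28.6 centre rel tool [-2.6  7.9] centre in cassette [-5.5  0.2 28.5]
```

>>> step_arm(deltas=[0,0,0,0,48,0,0,0,0,56,0,0,0,0,64,0,0,0,0,64,0,0,5,0,64,0,0,15,0,64,0,0,30,0,64,0,0,28,0,64,0,0,0,0,64,0,0,0,0,64])

```text
time: 38.45
tool_pos: [469.3, 284.3, 256.8]
tcp_rot: [3.142, 0.001, 0.465]
contact_force: [-0.6, -0.3, -0.6]
grip_width: 63.9
finger_force: 0.0
```

```bash
python3 st.py|head -2; python3 wid.py; python3 seen.py
```

```text
pos [469.1 284.2 256.2] h,w -17.0 -0.1 F [ 0.2 -0.2  0.3] M [-0.03 -0.01  0.01] grip 63.8 38.55
235 brown from row [152] val [ 79  97 100 107  97  97 100  92  93]
156 228 290 62 78.66666666666667 | 160 227 291 64 77.33333333333333 | 164 226 291 65 79.66666666666667 | 168 226 291 65 84.66666666666667 | 172 226 291 65 81.0 | 176 227 290 63 79.0 | 180 227 290 63 76.66666666666667 | 184 228 290 62 73.33333333333333 | 188 228 290 62 74.0 | 192 228 289 61 72.0 | 196 228 288 60 73.0 | 200 228 288 60 75.0 | 204 213 287 74 86.33333333333333 | 208 222 286 64 74.0 | 212 229 286 57 74.0 | 216 230 286 56 73.33333333333333 | 220 230 285 55 75.33333333333333 | 224 231 284 53 70.66666666666667 | 228 231 284 53 76.0 | 232 231 284 53 89.33333333333333 | 236 232 294 62 99.33333333333333 | 240 232 283 51 98.66666666666667 | 244 234 282 48 94.66666666666667 | 0 [[229.0, 131.0], [286.0, 131.0], [280.0, 208.0], [235.0, 208.0]]
10 [[228.0, 139.0], [287.0, 139.0], [281.0, 216.0], [234.0, 216.0]]
13 [[227.0, 141.0], [288.0, 142.0], [281.0, 218.0], [234.0, 218.0]]
43 [[224.0, 169.0], [291.0, 169.0], [282.0, 245.0], [233.0, 245.0]]
```

Same seating as the first block. Now the same push.

>>> step_arm(deltas=[-5,-2.7,0,0,0,-5,-2.7,0,0,0,-3.8,-2.4,0,0,0,0,0,0,0,0,0,0,0,0,0,0,0,0,0,0,0,0,-20,0,0,0,0,-20,0,0,0,0,-8,0,0,0,0,0,0,0])

```text
time: 39.8
tool_pos: [455.8, 276.6, 209.0]
tcp_rot: [3.142, 0.001, 0.465]
contact_force: [0.3, 0.1, 0.4]
grip_width: 0.2
finger_force: 0.0
```

>>> step_arm(deltas=[2.6,1.3,-5,0,0,2.6,1.3,-5,0,0,2.6,1.3,-5,0,0,2.6,1.3,-5,0,0,2.6,1.3,-5,0,0,2.6,1.3,-5,0,0,2.6,1.3,-5,0,0,2.6,1.3,-5,0,0,2.1,1,-4,0,0,0,0,0,0,0])

```text
time: 41.05
tool_pos: [479.0, 288.1, 165.1]
tcp_rot: [3.141, -0.0, 0.465]
contact_force: [-1.8, -0.3, 3.9]
grip_width: 0.6
finger_force: 1.8
```

>>> step_arm(deltas=[1.1,0.6,-2.2,0,0,1.1,0.6,-2.2,0,0,0.5,0.2,-1,0,0,0,0,0,0,0,0,0,0,0,0,0,0,0,0,0,0,0,0,0,0,0,0,0,0,0,0,0,0,0,0,0,0,0,0,0])

```text
time: 42.3
tool_pos: [481.5, 289.4, 159.8]
tcp_rot: [3.141, -0.0, 0.465]
contact_force: [-0.4, -0.9, 4.4]
grip_width: 0.2
finger_force: 1.7
```

```bash
python3 st.py|head -1
```

```text
pos [481.5 289.4 159.8] h,w -3.6 -1.0 F [ 0.4 -0.4  3.5] M [-0.11 -0.02 -0.04] grip 0.6 42.4
```

>>> step_arm(deltas=[0.7,0.3,-1.3,0,0,0,0,0,0,0,0,0,0,0,0,-2.2,-1.1,4.3,0,0,-4.5,-2.2,8.7,0,0,-4.5,-2.2,8.7,0,0,-4.5,-2.2,8.7,0,0,0,0,25,0,0,0,0,50,0,0,0,0,0,0,0])

```text
time: 43.65
tool_pos: [467.9, 282.7, 268.3]
tcp_rot: [3.141, -0.009, 0.465]
contact_force: [-0.4, -0.1, -1.0]
grip_width: 0.5
finger_force: 0.0
```

```bash
python3 st.py|head -1; python3 look.py; python3 seen.py|head -1; python3 - <<'E'
import numpy as np,cv2
a=np.load('pics/last.npy')[90:260,150:370,::-1]; b=np.clip(a*1.6,0,255).astype(np.uint8)
cv2.imwrite('pics/fin.png',cv2.resize(b,None,fx=3.5,fy=3.5,interpolation=cv2.INTER_CUBIC))
E
```

```text
pos [466.5 282.1 265.1] h,w -20.3 -0.8 F [-0.6 -0.7 -1.1] M [-0.02  0.02  0.03] grip 0.4 43.75
0 [(-60, 239, 243, 242), (-57, 224, 229, 228), (-54, 217, 223, 221), (-51, 199, 205, 203), (-48, 177, 183, 182), (-45, 150, 154, 153), (-42, 139, 143, 143), (-39, 110, 110, 108), (-36, 72, 68, 62), (-33, 67, 62, 55), (-30, 67, 62, 56), (-27, 71, 65, 60), (-24, 72, 67, 61), (-21, 75, 68, 62), (-18, 70, 64, 58), (-15, 69, 63, 57), (-12, 76, 69, 62), (-9, 78, 72, 65), (-6, 80, 72, 66), (-3, 81, 74, 65), (0, 84, 77, 68), (3, 79, 73, 66), (6, 73, 67, 61), (9, 84, 77, 69), (12, 73, 67, 59), (15, 72, 67, 59), (18, 69, 65, 58), (21, 76, 68, 61), (24, 75, 69, 62), (27, 69, 68, 64), (30, 77, 79, 82), (33, 67, 68, 70), (36, 70, 70, 73), (39, 97, 99, 100), (42, 158, 164, 163), (45, 175, 180, 178), (48, 153, 157, 157), (51, 200, 204, 203), (54, 234, 237, 236), (57, 249, 251, 250), (60, 249, 251, 250)]
15 [(-60, 134, 137, 138), (-57, 133, 137, 138), (-54, 126, 131, 131), (-51, 120, 124, 124), (-48, 106, 109, 111), (-45, 102, 100, 96), (-42, 92, 85, 77), (-39, 86, 78, 71), (-36, 91, 85, 76), (-33, 85, 78,
[... 203 characters left out ...]
, 68), (3, 79, 71, 64), (6, 82, 75, 67), (9, 79, 73, 64), (12, 89, 82, 74), (15, 84, 77, 68), (18, 86, 78, 71), (21, 87, 78, 69), (24, 107, 96, 86), (27, 150, 140, 127), (30, 139, 143, 147), (33, 88, 90, 93), (36, 96, 99, 101), (39, 123, 125, 126), (42, 247, 249, 249), (45, 249, 251, 250), (48, 245, 248, 247), (51, 209, 214, 213), (54, 221, 226, 225), (57, 246, 249, 248), (60, 248, 250, 249)]
150 233 282 50 | 154 233 282 50 | 158 233 282 50 | 162 233 282 50 | 166 233 281 49 | 170 234 281 48 | 174 234 280 47 | 178 234 280 47 | 182 234 279 46 | 186 234 279 46 | 190 200 279 47 | 194 200 278 55 | 198 208 278 39 | 202 216 278 29 | 0 [[229.0, 128.0], [284.0, 128.0], [279.0, 203.0], [235.0, 203.0]]
```

View pics/fin.png

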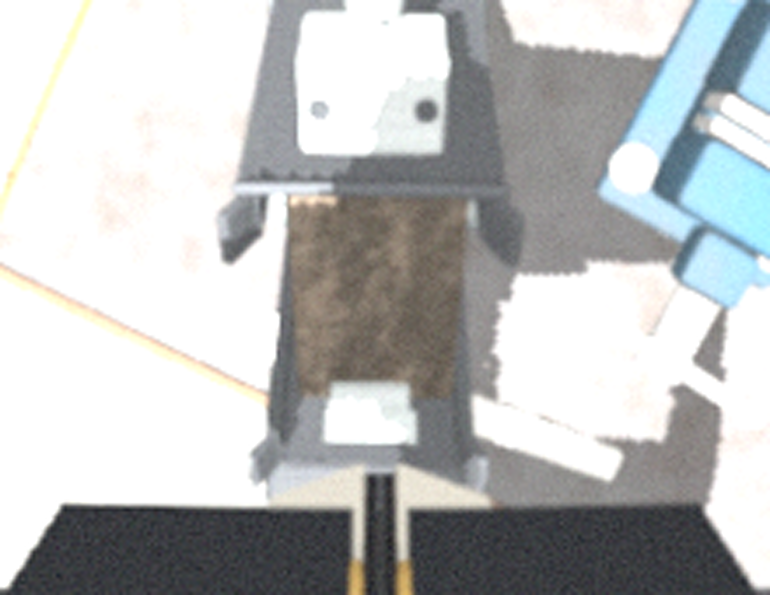

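The upper block lies flat with the near catch over it at (370,400). The far catch is hidden by the rim, so I move back toward the robot to check it numerically.

>>> step_arm(deltas=[-20,-10,10,0,0,-20,-10,10,0,0,-20,-10,10,0,0,-20,-10,5,0,0,-15,-5,0,0,0,0,0,0,0,0,0,0,0,0,0,0,0,0,0,0,0,0,0,0,0,0,0,0,0,0])

```text
time: 45.0
tool_pos: [371.6, 237.0, 298.7]
tcp_rot: [3.142, 0.0, 0.465]
contact_force: [-0.3, 0.9, 0.6]
grip_width: 0.4
finger_force: 0.0
```

```bash
python3 st.py|head -1; python3 - <<'E'
from h import *
par=ld('pics/lastp.npz'); a=np.load('pics/last.npy'); O=np.array([484.3,291.9,165]); y=np.radians(26.6); g=cv2.GaussianBlur(a,(3,3),0)
print((-par[1].T@par[2]).round(0))
for yy in(-16,0,16):
  xs=list(range(-20,61,3)); q=wproj(cas(O,y,[(x,yy,0) for x in xs]),par).round().astype(int); print(yy,q[0],q[-1],[(x,*map(int,g[v,u])) for x,(u,v) in zip(xs,q) if 0<=v<384 and 0<=u<512 and x>15])
E
```

```text
pos [371.5 237.  298.8] h,w -125.4 1.4 F [ 0.2  0.7 -0.1] M [-0.04 -0.04  0.01] grip 0.3 45.1
[440. 271. 456.]
-16 [275  73] [278  -3] [(16, 134, 123, 110), (19, 133, 122, 108), (22, 120, 110, 98), (25, 125, 114, 103), (28, 121, 111, 100), (31, 112, 102, 91), (34, 69, 64, 56), (37, 66, 60, 53), (40, 63, 62, 63), (43, 88, 90, 93), (46, 129, 133, 135), (49, 128, 131, 131), (52, 140, 143, 143), (55, 94, 97, 97)]
0 [259  73] [259  -4] [(16, 120, 110, 97), (19, 122, 111, 100), (22, 128, 117, 104), (25, 121, 110, 99), (28, 123, 112, 100), (31, 148, 132, 119), (34, 120, 104, 91), (37, 90, 90, 87), (40, 82, 84, 84), (43, 75, 77, 79), (46, 167, 172, 174), (49, 242, 244, 244), (52, 243, 245, 245), (55, 241, 244, 243)]
16 [243  73] [241  -3] [(16, 164, 148, 131), (19, 157, 142, 125), (22, 175, 157, 138), (25, 170, 150, 132), (28, 171, 153, 134), (31, 168, 150, 133), (34, 109, 97, 85), (37, 85, 76, 66), (40, 84, 83, 81), (43, 75, 76, 78), (46, 135, 139, 142), (49, 158, 161, 162), (52, 165, 169, 169), (55, 169, 175, 175)]
```

```bash
python3 - <<'E'
from h import *
O=np.array([484.3,291.9,165]); y=np.radians(26.6)
for n in('scene','top'):
  a=capture(n); np.save(f'pics/{n}E.npy',a)
  for yy in(0,16):
    xs=list(range(-48,55,3)); q=proj(n,cas(O,y,[(x,yy,0) for x in xs])).astype(np.float32)
    c=cv2.remap(a,q[:,0].reshape(-1,1),q[:,1].reshape(-1,1),1)[:,0]; print(n,yy,q[0].round(),q[-1].round(),[(x,int(p.mean()),int(p[0])-int(p[2])) for x,p in zip(xs,c)])
E
```

```text
scene 0 [170. 142.] [182. 115.] [(-48, 70, -5), (-45, 77, -5), (-42, 127, -4), (-39, 126, 1), (-36, 93, 14), (-33, 84, 17), (-30, 84, 17), (-27, 86, 16), (-24, 90, 15), (-21, 90, 16), (-18, 89, 18), (-15, 91, 18), (-12, 92, 17), (-9, 94, 17), (-6, 93, 17), (-3, 93, 18), (0, 93, 18), (3, 94, 19), (6, 96, 19), (9, 96, 20), (12, 94, 18), (15, 92, 18), (18, 90, 18), (21, 91, 17), (24, 94, 17), (27, 94, 17), (30, 98, 20), (33, 95, 20), (36, 84, 12), (39, 80, 0), (42, 88, -5), (45, 89, -5), (48, 79, -5), (51, 62, -5), (54, 47, -5)]
scene 16 [166. 141.] [178. 114.] [(-48, 97, -8), (-45, 102, -8), (-42, 119, -2), (-39, 126, 5), (-36, 105, 14), (-33, 97, 19), (-30, 101, 20), (-27, 102, 20), (-24, 105, 22), (-21, 107, 23), (-18, 105, 22), (-15, 107, 24), (-12, 111, 24), (-9, 111, 25), (-6, 111, 25), (-3, 109, 25), (0, 105, 23), (3, 100, 21), (6, 100, 21), (9, 101, 20), (12, 99, 20), (15, 99, 20), (18, 101, 20), (21, 104, 22), (24, 108, 24), (27, 110, 24), (30, 110, 23), (33, 89, 19), (36, 68, 14), (39, 64, 9), (42, 74, 1), (45, 81, -3), (48, 82, -5), (51, 67, -5), (54, 58, -5)]
top 0 [164. 228
[... 297 characters left out ...]
 (15, 58, 4), (18, 57, 2), (21, 57, 3), (24, 59, 4), (27, 57, 3), (30, 57, 5), (33, 58, 2), (36, 59, 4), (39, 59, 3), (42, 65, 1), (45, 77, 0), (48, 101, 2), (51, 121, 1), (54, 131, 0)]
top 16 [159. 230.] [142. 203.] [(-48, 54, 4), (-45, 52, 3), (-42, 53, 2), (-39, 54, 3), (-36, 54, 3), (-33, 55, 4), (-30, 56, 4), (-27, 58, 1), (-24, 60, 2), (-21, 64, 5), (-18, 61, 3), (-15, 60, 2), (-12, 60, 2), (-9, 62, 2), (-6, 64, 4), (-3, 67, 4), (0, 68, 4), (3, 70, 5), (6, 71, 7), (9, 71, 8), (12, 75, 8), (15, 77, 10), (18, 81, 8), (21, 84, 7), (24, 85, 10), (27, 91, 10), (30, 93, 10), (33, 96, 12), (36, 102, 12), (39, 107, 14), (42, 107, 16), (45, 110, 12), (48, 112, 12), (51, 111, 13), (54, 106, 13)]
```

In the scene view, the brown top runs from x −37 to +36.5 on the centreline (tip to tip of the two catches) and grey catch lies beyond both ends. Beside the far catch the brown reaches further, to about +40. Both catches are therefore out over the upper block, so I'm handing in.

```bash
python3 -c "
from plant import *
print(close_job())"
```

```text
the job is handed in; nothing more can be done
None
```

Both blocks were pushed into the magazine one after the other and lie flat, with both catches seen out over the upper one; the bystanders were not touched, and I handed the job in at about 45 s.

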